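Load-test a return spring and sort it by its loaded length

TASK

Lay the loose coil spring in the bed of the spring tester, push the slide by its black handle towards the gauge until the needle stands in the green band (13 to 17 N), and hold it there for about two seconds, never letting the needle enter the red (20 N). Then ease the slide gently all the way back to its home end; the small white rider stays behind where the slide pushed it. If the rider's line stopped short of the orange reference mark (towards the home end) the spring is good and goes into the green tray, if it went past the mark (towards the gauge) the spring has sagged and goes into the red tray; never touch the rider with the robot, and leave the bottle, forceps and dish where they are.

Things in the scene. Friction and masses are not known exactly. Their poses are not given: they have to be found in the camera images.
- spring: steel coil spring lying on its side, 24 mm over the coils, nominally 56 mm long; its x axis is the coil axis, z up; origin on its underside below the nominal middle. One end is 28 mm from the origin towards -x, the other 28 mm towards +x or, sagged, up to 8 mm less. Rate roughly 2 N/mm. Grip it across the coils near the middle; it may be tested either way round
- spring_mid (a point): point on the coil axis of the spring, 12 mm above spring, same axes
- tester: fixed bench spring tester: aluminium base plate 320 mm (x) by 130 mm (y), top 16 mm above the worktop; origin on the worktop under its middle. x runs from the slide (home end, -x) along the bed to the grey dial gauge (x = 65 to 150 mm, 70 mm high), y points to the scale side. With the slide home, 68 mm are free between its push plate (25 mm wide, 54 mm high) and the anvil
- bed (a point): middle of the spring's place on the floor of the slippery white bed, 26 mm above the worktop, tester axes; put spring here, coil axis along x, within 5 mm along x. The bed is a channel 27 mm wide, its sloping cheeks rise 6 mm above the floor and reach 20 mm from the centre line; above them the sides are free for fingers
- handle (a point): grip point on the slide's black upright handle bar, 78 mm above the worktop, tester axes; the bar is 14 mm thick along x, 42 mm wide along y, 48 to 92 mm above the worktop, on the slide's 48 mm high, 45 mm long block. Grip it from above, fingers closing along the tester's x
- slide (a joint): travel of the slide towards the gauge, m: 0 at the home end, 0.05 at most; it starts within 4 mm of home and moves with about 1 N of friction. It does not lock: let go under load, it flies back.
- needle (a joint): needle angle of the gauge dial, rad: 0 at no load, 0.133 rad per newton, clockwise seen from above; the green band is 13 to 17 N (1.73 to 2.27 rad), the red begins at 20 N (2.67 rad), full scale 25 N
- rider: small loose white block 10 x 12 x 12 mm with a black line across its middle, in a slot of the scale rail 42 mm to the +y side of the tester's centre line; the slide's side arm meets it some mm after leaving home, pushes it towards the gauge and leaves it at the furthest point. Origin on the underside at the line; axes as the tester's
- mark: small orange reference mark clamped on the outer edge of the scale rail (immovable, set at another place each time); origin at its line, x axis as the tester's: the rider is past the mark when its x in this frame is positive
- anvil: round 30 mm steel plate on the gauge plunger; this origin coincides with the tester's at no load, the face is 50 mm ahead of it along x, its middle 38 mm above the worktop; it yields about 0.13 mm per newton
- keep_tray: green open tray 90 mm (x) by 120 mm (y), 24 mm high, walls and floor 3 mm, fixed; origin on the worktop under its middle
- reject_tray: red open tray, otherwise like the green one; the two swap places
- stain_bottle: bystander: brown glass bottle with a blue cap, 38 mm across, 70 mm high, origin under its middle
- forceps: bystander: steel forceps lying on the worktop, 128 mm long (y), 11 mm high, origin under the middle
- petri_dish: bystander: closed petri dish 62 mm across, 16 mm high, origin under its middle

How it is judged:
By the outcome, as a careful person would: the job done as asked, in the order asked, and still so for the second after the job is handed in, with the robot touching nothing.
It also fails if it takes over 72 s, if anything falls off the work surface, if the arm or the gripper's body presses on something with over 40 N, if the wrist force passes 120 N, or if a joint passes its speed limit or range.

ROBOT

A 7-joint arm with a two-finger parallel gripper is mounted at the origin on a cart in front of the work surface, level with it; the furniture and walls round the work are solid. World frame = base frame: x ahead of the robot, y to its left, z up, the work surface at z = 0. Lengths are in mm, angles in rad, forces in N, time in s.
With the tool pointing down it reaches from about 400 to 900 mm from the base axis. Payload 5.6 kg.
Tool frame: the origin (TCP) lies at the very end of the fingers, on their centre line; the grasp point (between the pads) lies 19 mm behind it; y points along the fingers, x is the direction in which the jaws open and shut, and the axes are right-handed (so a half turn about y gives the same grasp; the last joint's range is limited). The gripper opens to 92 mm and grips with 3 to 60 N. Pads are 20 mm wide; open, the fingers measure 128 mm over their backs; the gripper's body (75 mm by 189 mm) begins 69 mm behind the grasp point.
Start: joints at [1.257, 0.468, -0.012, 1.603, 0.006, 1.071, -0.056], TCP at [173.834, -626.331, 214.592] pointing down, gripper open.
Joint ranges: [-2.53, 2.53], [-0.31, 2.02], [-1.57, 1.55], [0.28, 2.44], [-1.29, 4.43], [0.15, 1.84], [-2.92, 2.92]. Speed limits (rad/s): [2.57, 2.57, 3.14, 3.14, 3.14, 3.14, 3.14].

INTERFACE

Orientations are given as a rotation vector (axis times angle).
In Python, from cell import r gives the robot as it stands. The module is installed in compiled form; this text tells all that it offers.
- The arm moves only by the tool play_rows, never from a script. Its argument "series" is a list of rows, each an object of numbers: "dx", "dy", "dz": the shift along the tool's x, y, z in m; "ax", "ay", "az": the turn, a rotation vector about the tool's x, y, z in degrees; "fingers": the gripper command: -1 is shut, 1 is fully open, values between are in proportion. In form: [{"dx": .., "dy": .., "dz": .., "ax": .., "ay": .., "az": .., "fingers": ..}, ...]. A call has 1 to 20 rows; each row shifts and turns the commanded pose from where the row before left it, along the tool's axes as they then stand; what a row does not reach is not made up. A row lasts 1/12 s, in which the tool goes at most 41.7 mm and 7.16 degrees, less where a joint would pass 70% of its speed; a pose out of reach is approached as far as the arm can. A call with a gripper value outside its range is refused whole. The fingers move at their own pace and stop on an object; "squeeze" is the grip in N (left out, the last holds). Time passes only in rows, so rows that do not move let the fingers close. It gives the time, the measured TCP pose, the force and the opening at its end, in the units of the state.
- r.state(): the state, without advancing time (a new reading comes with each control period).
- r.capture(name): name is "scene" or "top"; returns (picture, depth): 420x560x3 uint8, red, green, blue; 420x560 float32, mm along the optical axis (not along the pixel's ray), 0 where there is no reading.
- r.camera_model(name): a dict with "fx", "fy", "cx", "cy" (pixels), "R" (3x3) and "t" (3): a world point X has camera coordinates R X + t. Camera axes: x right, y down, z forward; pixel columns grow to the right and rows downward; lengths in mm; the calibration is good to about 2 mm. A picture is of the moment at which its call begins. camera_model takes no time and is no camera call.
- r.job_done(): hands the job in, once; it reports no verdict.
The state is a dict: "clock": time; "q": joint angles; "qd": joint speeds; "joint_torque": joint torques, N m; "tcp_pos": TCP position; "orientation": TCP orientation; "wrist_force": force on the tool from outside, world axes, zero at the start; "moment": the same for the moment, N m; "grip_width": finger opening in mm.
Only numpy, scipy, OpenCV 4.12 (cv2) and the standard library are available. Lean on these libraries where they do the work, as an engineer would, in place of code of your own. Each camera call takes 0.05 s, during which the arm holds its last target. There are 200 camera calls.

## Working session

There is one attempt and no reset: what is moved stays moved. The work goes in short steps, Python scripts to look and compute and a tool call to move; the robot and the scene stay as the last step left them, time stands still between calls to the robot, and variables do not carry over. Pictures are saved under pics/ and viewed, about 8 in all and at most 12, crops included, and the job is handed in when it is done.

Besides the shell and the picture viewer there is one more tool, called after ">>>" as name(argument=value, ...), one argument or row to a line, values as JSON. play_rows: Moves the arm, as the interface text tells. Its arguments: {"type":"object","properties":{"series":{"type":"array"},"squeeze":{"type":"number"}},"required":["series"]}

```bash
mkdir -p pics; cat > h.py <<'E'
import numpy as np, cv2
from cell import r
from scipy.spatial.transform import Rotation as Ro
def cap(n,f):
    p,d=r.capture(n); cv2.imwrite('pics/%s.png'%f,p[:,:,::-1]); np.savez('pics/%s.npz'%f,p=p,d=d,**{k:np.array(v) for k,v in r.camera_model(n).items()}); return p,d
def world(f):
    z=np.load('pics/%s.npz'%f); d=z['d']; v,u=np.indices(d.shape)
    c=np.stack([(u-z['cx'])/z['fx']*d,(v-z['cy'])/z['fy']*d,d],-1)
    return (c-z['t'])@z['R'], z['p'], d
E
python3 - <<'E'
from h import *
np.set_printoptions(precision=4,suppress=True)
print(r.state())
for n in('scene','top'):
    cap(n,n+'0'); m=r.camera_model(n); R=np.array(m['R']); print(n,m['fx'],-R.T@np.array(m['t']),R)
E
```

```text
{'clock': 0.0, 'q': array([ 1.257 ,  0.4684, -0.0116,  1.6036,  0.006 ,  1.0714, -0.0563]), 'qd': array([ 0.0001,  0.0006, -0.0008,  0.002 ,  0.0007, -0.0009,  0.0007]), 'joint_torque': array([ -0.0006, -52.0567,  -0.0126, -24.3744,  -0.0566,   0.0174,
         0.0001]), 'tcp_pos': array([ 173.6257, -625.7958,  213.6475]), 'orientation': array([-1.3242,  1.0086, -1.0061]), 'wrist_force': array([-0.2851,  0.6847, -1.0167]), 'moment': array([ 0.0307,  0.0074, -0.0222]), 'grip_width': 92.05878345795857}
scene 467.91435255868043 [  2.68   703.802  665.0757] [[-0.7916 -0.6107  0.0203]
 [-0.3638  0.4444 -0.8186]
 [ 0.4909 -0.6554 -0.574 ]]
top 519.988571111697 [ 305.6343   10.2809 1197.5091] [[ 0.0119 -0.9999  0.0013]
 [-0.9813 -0.0119 -0.192 ]
 [ 0.192   0.001  -0.9814]]
```

View pics/top0.png

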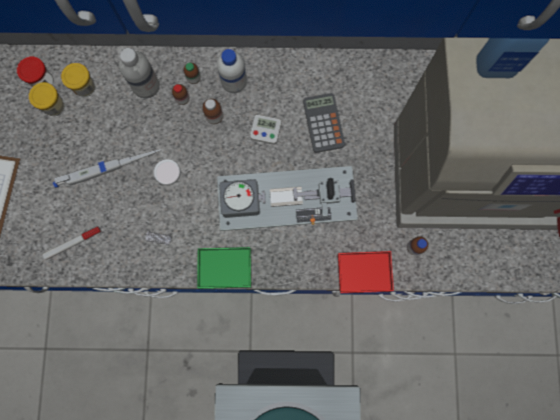

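View pics/scene0.png

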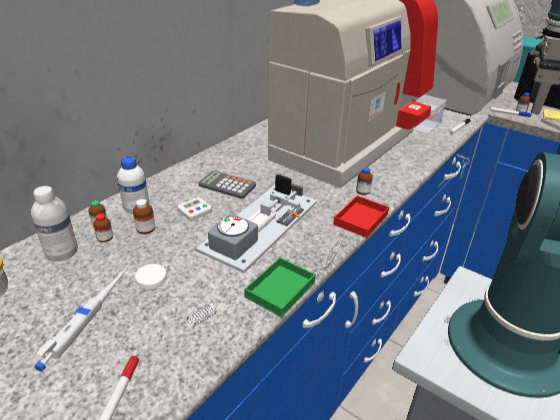

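```bash
python3 - <<'E'
from h import *
p=cv2.imread('pics/top0.png'); s=cv2.imread('pics/scene0.png')
a=cv2.resize(p[160:240,210:365],(775,400),interpolation=cv2.INTER_CUBIC)
b=cv2.resize(p[225:253,135:185],(400,200),interpolation=cv2.INTER_CUBIC)[:, :]
c=cv2.resize(s[295:330,180:222],(375,200),interpolation=cv2.INTER_CUBIC)
cv2.imwrite('pics/c1.png',np.vstack([a,np.hstack([b,c])]))
W,P,d=world('top0'); 
for n,(u,v) in dict(pl1=(222,180),pl2=(223,224),pl3=(354,172),pl4=(352,213),gauge=(240,205),bed=(283,197),handle=(331,186),spring=(158,238),green=(225,268),red=(365,272),bottle=(419,245),dish=(167,172),table=(180,250)).items(): print(n,W[v,u].round())
S,P2,d2=world('scene0')
for u,v in [(202,314),(210,309),(283,183),(265,215)]: print('S',u,v,S[v,u].round())
# spring points above table in both views
for X,nm in((W,'top'),(S,'sc')):
    c=W[238,158]; m=(abs(X[...,0]-c[0])<50)&(abs(X[...,1]-c[1])<50)&(X[...,2]>6)&(X[...,2]<40)
    q=X[m]; print(nm,len(q),q.mean(0),q[:,2].max()); 
    cov=np.cov(q[:,:2].T); w,v=np.linalg.eigh(cov); e=v[:,1]; t=(q[:,:2]-q[:,:2].mean(0))@e; print(np.degrees(np.arctan2(e[1],e[0])),t.min(),t.max())
    l=np.percentile(t,[2,98]);print(l)
E
```

```text
pl1 [612. 158.  18.]
pl2 [508. 152.  17.]
pl3 [ 640. -154.    0.]
pl4 [ 538. -146.   15.]
gauge [542. 109.  71.]
bed [572.  15.  25.]
handle [582. -90.  92.]
spring [475. 302.   7.]
green [408. 145.   5.]
red [ 402. -175.    8.]
bottle [ 458. -285.   68.]
dish [630. 288.  17.]
table [449. 251.   1.]
S 202 314 [482. 292.  -1.]
S 210 309 [463. 288.  22.]
S 283 183 [574. -82.  80.]
S 265 215 [571.  -9.  26.]
top 172 [474.55792283 298.75184388  18.70711746] 32.15339374672059
76.6173855938361 -36.983874587795015 42.71016614714632
[-28.37992151  31.90389059]
sc 235 [469.69536481 302.25501593  17.22181466] 25.626341514712063
78.62931546661713 -27.26607071506995 27.023307356927223
[-26.05058427  25.31481136]
```

View pics/c1.png

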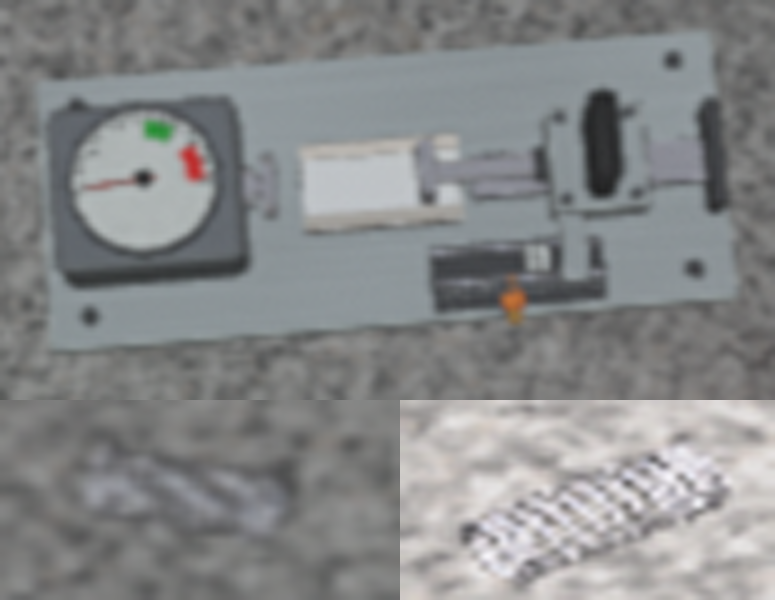

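```bash
cat >> h.py <<'E'
def ray(cam,u,v):
    m=r.camera_model(cam); R=np.array(m['R']); C=-R.T@np.array(m['t'])
    return C,R.T@np.array([(u-m['cx'])/m['fx'],(v-m['cy'])/m['fy'],1])
def atz(cam,u,v,z):
    C,e=ray(cam,u,v); return C+e*(z-C[2])/e[2]
def tri(a,b):
    M=[];y=[]
    for cam,(u,v) in(('top',a),('scene',b)):
        C,e=ray(cam,u,v); e/=np.linalg.norm(e); Q=np.eye(3)-np.outer(e,e); M.append(Q); y.append(Q@C)
    return np.linalg.lstsq(np.vstack(M),np.hstack(y),rcond=None)[0]
E
python3 - <<'E'
from h import *
np.set_printoptions(precision=1,suppress=True)
k=lambda u,v:(210+u/5,160+v/5)
cs=[k(40,82),k(710,32),k(738,298),k(52,350)]   # tester (+160,-65),(-160,-65),(-160,65),(160,65)
W=np.array([atz('top',*c,16) for c in cs])[:,:2]; L=np.array([[160,-65],[-160,-65],[-160,65],[160,65]])
c=W.mean(0); U,_,Vt=np.linalg.svd((W-c).T@L); Rt=U@np.diag([1,np.linalg.det(U@Vt)])@Vt
print('tester',c,'yaw',np.degrees(np.arctan2(Rt[1,0],Rt[0,0])),'res',W-c-L@Rt.T)
T=lambda cam,u,v,z:(atz(cam,u,v,z)[:2]-c)@Rt
print('handle',T('top',*k(602,144),92),'scene',T('scene',283,177,92)); print('rider',T('top',*k(538,258),30),'mark',T('top',*k(513,300),30))
print('plate face',T('top',*k(420,172),54),'anvil face',T('top',*k(277,187),50),'bed c',T('top',*k(383,185),30),'gaugetop',T('top',*k(240,100),70))
for l,a,b in(('left',(144.8,236.9),(188.4,322.1)),('right',(171.3,238.7),(216.4,308.1))):
    print(l,'tri',tri(a,b),'top',atz('top',*a,12),'scene',atz('scene',*b,12))
X,_,_=world('top0'); print('analyzer',X[215,420],X[150,405],X[225,450]); 
for n,(x0,x1,y0,y1) in dict(g=(198,252,247,290),r=(337,394,250,294)).items(): print(n,atz('top',x0,y0,24),atz('top',x1,y1,24))
Rm=Ro.from_rotvec(r.state()['orientation']).as_matrix(); print(np.round(Rm,3))
E
```

```text
tester [571.7   4.9] yaw 95.06182901363611 res [[-1.1 -2.4]
 [-1.1  1.6]
 [ 1.1  1.8]
 [ 1.2 -1. ]]
handle [-94.    4.1] scene [-92.4   1.6]
rider [-66.7  40.7] mark [-53.6  59.3]
plate face [-15.2   1.8] anvil face [49.7  2.9] bed c [1.4 1.1] gaugetop [ 63.1 -33.6]
left tri [476.1 330.7  14.5] top [476.5 331.4  12. ] scene [477.8 329.3  12. ]
right tri [470.6 269.4   5.5] top [473.1 270.2  12. ] scene [462.1 272.2  12. ]
analyzer [ 522.1 -285.7   81.1] [ 653.8 -245.8  131.1] [ 506.4 -360.7   48.7]
g [453.1 206.   24. ] [358.   81.2  24. ]
r [ 450.1 -109.5   24. ] [ 352.9 -235.9   24. ]
[[ 0.3 -0.   1. ]
 [-1.   0.   0.3]
 [-0.  -1.  -0. ]]
```

>>> play_rows(
  series=[
    {"dx":-0.0242,"dz":0.0245,"fingers":0},
    {"dx":-0.0242,"dz":0.0245},
    {"dx":-0.0242,"dz":0.0245},
    {"dx":-0.0242,"dz":0.0245},
    {"dx":-0.0242,"dz":0.0245},
    {"dx":-0.0242,"dz":0.0245},
    {"dx":-0.0242,"dz":0.0245},
    {"dx":-0.0242,"dz":0.0245},
    {"dx":-0.0242,"dz":0.0245},
    {"dx":-0.0242,"dz":0.0245},
    {"dx":-0.0242,"dz":0.0245},
    {"dx":-0.0242,"dz":0.0245},
    {"dx":-0.0242,"dz":0.0245},
    {"dx":-0.0242,"dz":0.0245},
    {"ay":-7},
    {"ay":-7},
    {"ay":-7},
    {"ay":-7},
    {"ay":-7},
    {"ay":-7},
  ],
)

```text
$.series[0]: bad value
```

>>> play_rows(
  series=[
    {"ay":-7},
    {"ay":-7},
    {"ay":-6.5},
    {"dz":0},
  ],
)

```text
$.series[0]: bad value
```

```bash
cat >> h.py <<'E'
def go(x,y,z,jaw):
    s=r.state(); M=Ro.from_rotvec(s['orientation']).as_matrix(); a=np.degrees(np.arctan2(M[1,0],M[0,0]))
    print('clk',s['clock'].__round__(2),'tcp',s['tcp_pos'].round(1),'jaw',round(a,2),'tilt',M[:,1].round(3),'grip',round(s['grip_width'],1),'F',np.round(s['wrist_force'],1))
    b=np.radians(jaw); B=np.array([[np.cos(b),0,-np.sin(b)],[np.sin(b),0,np.cos(b)],[0,-1,0]])
    print('turn',np.degrees(Ro.from_matrix(M.T@B).as_rotvec()).round(2),'d(if turned first)',(B.T@(np.array([x,y,z])-s['tcp_pos'])).round(1),'d(now)',(M.T@(np.array([x,y,z])-s['tcp_pos'])).round(1))
E
python3 -c "
from h import *
go(473,300.5,120,-10)"
```

```text
clk 0.1 tcp [ 173.7 -625.8  213.7] jaw -74.48 tilt [-0.     0.002 -1.   ] grip 92.0 F [-0.1 -0.2  0.2]
turn [-5.000e-02 -6.448e+01 -8.000e-02] d(if turned first) [133.9  93.7 964.2] d(now) [-812.3   95.   536.2]
```

>>> play_rows(
  series=[
    {"dx":-0.025,"dy":0,"dz":0.0237,"ax":0,"ay":0,"az":0,"fingers":0},
    {"dx":-0.025,"dy":0,"dz":0.0237,"ax":0,"ay":0,"az":0,"fingers":0},
    {"dx":-0.025,"dy":0,"dz":0.0237,"ax":0,"ay":0,"az":0,"fingers":0},
    {"dx":-0.025,"dy":0,"dz":0.0237,"ax":0,"ay":0,"az":0,"fingers":0},
    {"dx":-0.025,"dy":0,"dz":0.0237,"ax":0,"ay":0,"az":0,"fingers":0},
    {"dx":-0.025,"dy":0,"dz":0.0237,"ax":0,"ay":0,"az":0,"fingers":0},
    {"dx":-0.025,"dy":0,"dz":0.0237,"ax":0,"ay":0,"az":0,"fingers":0},
    {"dx":-0.025,"dy":0,"dz":0.0237,"ax":0,"ay":0,"az":0,"fingers":0},
    {"dx":-0.025,"dy":0,"dz":0.0237,"ax":0,"ay":0,"az":0,"fingers":0},
    {"dx":-0.025,"dy":0,"dz":0.0237,"ax":0,"ay":0,"az":0,"fingers":0},
    {"dx":-0.025,"dy":0,"dz":0.0237,"ax":0,"ay":0,"az":0,"fingers":0},
    {"dx":-0.025,"dy":0,"dz":0.0237,"ax":0,"ay":0,"az":0,"fingers":0},
    {"dx":-0.025,"dy":0,"dz":0.0237,"ax":0,"ay":0,"az":0,"fingers":0},
    {"dx":-0.025,"dy":0,"dz":0.0237,"ax":0,"ay":0,"az":0,"fingers":0},
    {"dx":0,"dy":0,"dz":0,"ax":0,"ay":-7,"az":0,"fingers":0},
    {"dx":0,"dy":0,"dz":0,"ax":0,"ay":-7,"az":0,"fingers":0},
    {"dx":0,"dy":0,"dz":0,"ax":0,"ay":-7,"az":0,"fingers":0},
    {"dx":0,"dy":0,"dz":0,"ax":0,"ay":-7,"az":0,"fingers":0},
    {"dx":0,"dy":0,"dz":0,"ax":0,"ay":-7,"az":0,"fingers":0},
    {"dx":0,"dy":0,"dz":0,"ax":0,"ay":-7,"az":0,"fingers":0},
  ],
  squeeze=12,
)

```text
clock: 1.77
tcp_pos: [399.7, -200.2, 214.3]
orientation: [-1.526, 0.44, -0.439]
wrist_force: [-0.8, 0.6, 0.5]
grip_width: 45.9
```

>>> play_rows(
  series=[
    {"dx":0,"dy":0,"dz":0,"ax":0,"ay":-7,"az":0,"fingers":0},
    {"dx":0,"dy":0,"dz":0,"ax":0,"ay":-7,"az":0,"fingers":0},
    {"dx":0,"dy":0,"dz":0,"ax":0,"ay":-7,"az":0,"fingers":0},
    {"dx":0,"dy":0,"dz":0,"ax":0,"ay":-1.5,"az":0,"fingers":0},
    {"dx":0,"dy":0,"dz":0,"ax":0,"ay":0,"az":0,"fingers":0},
  ],
)

```text
clock: 2.18
tcp_pos: [399.7, -200.3, 214.3]
orientation: [-1.566, 0.137, -0.136]
wrist_force: [-0.5, 0.9, 0.5]
grip_width: 45.7
```

```bash
python3 -c "
from h import *
go(473,300.5,120,-10)"
```

```text
clk 2.18 tcp [ 399.7 -200.3  214.3] jaw -9.96 tilt [-0.001  0.    -1.   ] grip 45.7 F [-0.5  0.9  0.5]
turn [-0.01  0.04 -0.03] d(if turned first) [-14.8  94.3 505.9] d(now) [-14.3  94.4 505.9]
```

>>> play_rows(
  series=[
    {"dx":-0.0009,"dy":0,"dz":0.0298,"ax":0,"ay":0,"az":0,"fingers":0},
    {"dx":-0.0009,"dy":0,"dz":0.0298,"ax":0,"ay":0,"az":0,"fingers":0},
    {"dx":-0.0009,"dy":0,"dz":0.0298,"ax":0,"ay":0,"az":0,"fingers":0},
    {"dx":-0.0009,"dy":0,"dz":0.0298,"ax":0,"ay":0,"az":0,"fingers":0},
    {"dx":-0.0009,"dy":0,"dz":0.0298,"ax":0,"ay":0,"az":0,"fingers":0},
    {"dx":-0.0009,"dy":0,"dz":0.0298,"ax":0,"ay":0,"az":0,"fingers":0},
    {"dx":-0.0009,"dy":0,"dz":0.0298,"ax":0,"ay":0,"az":0,"fingers":0},
    {"dx":-0.0009,"dy":0,"dz":0.0298,"ax":0,"ay":0,"az":0,"fingers":0},
    {"dx":-0.0009,"dy":0,"dz":0.0298,"ax":0,"ay":0,"az":0,"fingers":0},
    {"dx":-0.0009,"dy":0,"dz":0.0298,"ax":0,"ay":0,"az":0,"fingers":0},
    {"dx":-0.0009,"dy":0,"dz":0.0298,"ax":0,"ay":0,"az":0,"fingers":0},
    {"dx":-0.0009,"dy":0,"dz":0.0298,"ax":0,"ay":0,"az":0,"fingers":0},
    {"dx":-0.0009,"dy":0.01,"dz":0.0298,"ax":0,"ay":0,"az":0,"fingers":0},
    {"dx":-0.0009,"dy":0.02,"dz":0.0298,"ax":0,"ay":0,"az":0,"fingers":0},
    {"dx":-0.0009,"dy":0.02,"dz":0.0298,"ax":0,"ay":0,"az":0,"fingers":0},
    {"dx":-0.0009,"dy":0.03,"dz":0.0298,"ax":0,"ay":0,"az":0,"fingers":0},
    {"dx":-0.0009,"dy":0.03,"dz":0.0298,"ax":0,"ay":0,"az":0,"fingers":0},
    {"dx":0,"dy":0.03,"dz":0,"ax":0,"ay":0,"az":0,"fingers":0},
    {"dx":0,"dy":0.02,"dz":0,"ax":0,"ay":0,"az":0,"fingers":0},
    {"dx":0,"dy":0,"dz":0,"ax":0,"ay":0,"az":0,"fingers":0},
  ],
)

```text
clock: 3.85
tcp_pos: [469.5, 298.9, 50.9]
orientation: [-1.572, 0.142, -0.131]
wrist_force: [-0.5, -0.4, -1.0]
grip_width: 46.0
```

```bash
python3 - <<'E'
from h import *
go(473,300.5,7,-10)
cap('scene','s1'); cap('top','t1')
s=cv2.imread('pics/s1.png'); t=cv2.imread('pics/t1.png')
cv2.imwrite('pics/c2.png',np.hstack([cv2.resize(s[260:340,165:245],(400,400),interpolation=3),cv2.resize(t[200:280,118:198],(400,400),interpolation=3)]))
E
```

```text
clk 3.85 tcp [469.5 298.9  50.9] jaw -9.98 tilt [-0.008 -0.004 -1.   ] grip 46.0 F [-0.5 -0.4 -1. ]
turn [ 0.32  0.02 -0.38] d(if turned first) [ 3.1 43.9  2.2] d(now) [ 3.4 43.8  2.5]
```

View pics/c2.png

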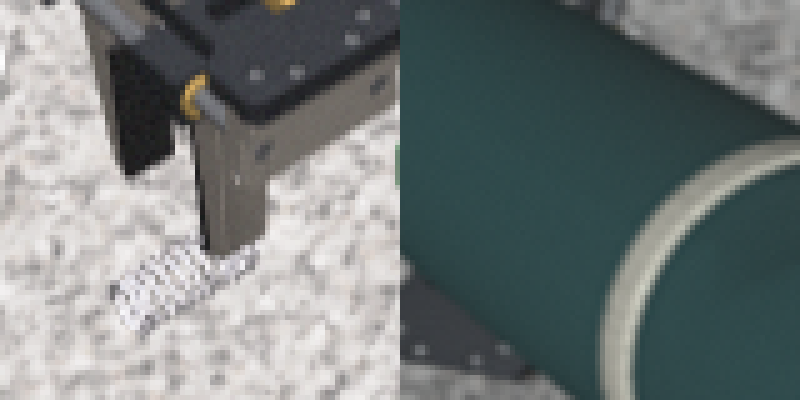

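```bash
python3 - <<'E'
from h import *
np.set_printoptions(precision=1,suppress=True)
m=r.camera_model('scene'); K=np.array([[m['fx'],0,m['cx']],[0,m['fy'],m['cy']],[0,0,1]])
def pj(X): c=K@(np.array(m['R'])@np.array(X)+m['t']); return c[:2]/c[2]
print('want',(pj([473,300.5,12])-[165,260])*5,'mid',atz('scene',202.6,316.6,12), atz('scene',190,322,12),atz('scene',215,311.6,12))
s=r.state(); M=Ro.from_rotvec(s['orientation']).as_matrix()
for a in(-1,1):
  for b in(-10,10):
    print(a,b,(pj(s['tcp_pos']+M@[a*s['grip_width']/2,0,b])-[165,260])*5)
E
```

```text
want [182.9 270.7] mid [467.2 303.6  12. ] [475.8 327.3  12. ] [458.  280.3  12. ]
-1 -10 [236.5 209.5]
-1 10 [190.2 236.7]
1 -10 [163.1 141.8]
1 10 [117.4 167.2]
```

>>> play_rows(
  series=[
    {"dx":0.0036,"dy":0,"dz":0.0033,"ax":0.3,"ay":0,"az":-0.4,"fingers":0},
    {"dx":0,"dy":0.015,"dz":0,"ax":0,"ay":0,"az":0,"fingers":0},
    {"dx":0,"dy":0.015,"dz":0,"ax":0,"ay":0,"az":0,"fingers":0},
    {"dx":0,"dy":0.0135,"dz":0,"ax":0,"ay":0,"az":0,"fingers":0},
    {"dx":0,"dy":0,"dz":0,"ax":0,"ay":0,"az":0,"fingers":-0.3},
    {"dx":0,"dy":0,"dz":0,"ax":0,"ay":0,"az":0,"fingers":-0.4},
    {"dx":0,"dy":0,"dz":0,"ax":0,"ay":0,"az":0,"fingers":-1},
    {"dx":0,"dy":0,"dz":0,"ax":0,"ay":0,"az":0,"fingers":-1},
    {"dx":0,"dy":0,"dz":0,"ax":0,"ay":0,"az":0,"fingers":-1},
    {"dx":0,"dy":0,"dz":0,"ax":0,"ay":0,"az":0,"fingers":-1},
    {"dx":0,"dy":0,"dz":0,"ax":0,"ay":0,"az":0,"fingers":-1},
  ],
  squeeze=12,
)

```text
clock: 4.87
tcp_pos: [477.7, 303.7, 13.0]
orientation: [-1.561, 0.13, -0.144]
wrist_force: [-0.7, -0.9, 6.8]
grip_width: 24.1
```

```bash
python3 - <<'E'
from h import *
go(473,302,125,-10)
E
```

```text
clk 4.87 tcp [477.7 303.7  13. ] jaw -9.99 tilt [ 0.009  0.005 -1.   ] grip 24.1 F [-0.7 -0.9  6.8]
turn [-0.36  0.01  0.48] d(if turned first) [  -4.4 -112.    -2.5] d(now) [  -3.4 -112.1   -1.8]
```

>>> play_rows(
  series=[
    {"dx":0,"dy":0,"dz":0,"ax":0,"ay":0,"az":0,"fingers":0},
    {"dx":0,"dy":0,"dz":0,"ax":0,"ay":0,"az":0,"fingers":0},
    {"dx":0,"dy":0,"dz":0,"ax":0,"ay":0,"az":0,"fingers":0},
    {"dx":0,"dy":0,"dz":0,"ax":0,"ay":0,"az":0,"fingers":0},
    {"dx":0,"dy":0,"dz":0,"ax":0,"ay":0,"az":0,"fingers":0},
    {"dx":0,"dy":0,"dz":0,"ax":0,"ay":0,"az":0,"fingers":0},
  ],
)

```text
clock: 5.37
tcp_pos: [477.0, 303.1, 11.8]
orientation: [-1.562, 0.131, -0.142]
wrist_force: [0.3, 0.2, 0.3]
grip_width: 45.8
```

```bash
python3 - <<'E'
from h import *
go(473,302,6,-10)
cap('scene','s2')
s=cv2.imread('pics/s2.png')
cv2.imwrite('pics/c3.png',cv2.resize(s[270:340,165:245],(640,560),interpolation=3))
E
```

```text
clk 5.37 tcp [477.  303.1  11.8] jaw -9.99 tilt [ 0.008  0.004 -1.   ] grip 45.8 F [0.3 0.2 0.3]
turn [-0.29  0.01  0.39] d(if turned first) [-3.7  5.8 -1.8] d(now) [-3.8  5.8 -1.8]
```

View pics/c3.png

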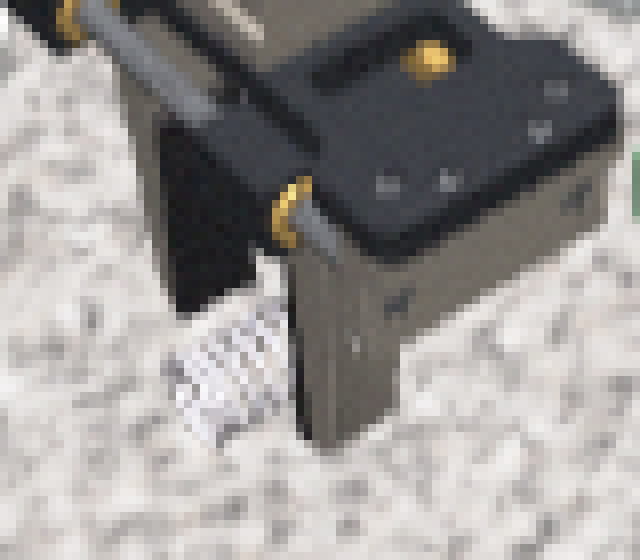

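>>> play_rows(
  series=[
    {"dx":0,"dy":0.003,"dz":-0.0028,"ax":-0.3,"ay":0,"az":0.4,"fingers":0},
    {"dx":0,"dy":0.003,"dz":-0.0027,"ax":0,"ay":0,"az":0,"fingers":0},
    {"dx":0,"dy":0,"dz":0,"ax":0,"ay":0,"az":0,"fingers":0},
    {"dx":0,"dy":0,"dz":0,"ax":0,"ay":0,"az":0,"fingers":-0.4},
    {"dx":0,"dy":0,"dz":0,"ax":0,"ay":0,"az":0,"fingers":-1},
    {"dx":0,"dy":0,"dz":0,"ax":0,"ay":0,"az":0,"fingers":-1},
    {"dx":0,"dy":0,"dz":0,"ax":0,"ay":0,"az":0,"fingers":-1},
    {"dx":0,"dy":0,"dz":0,"ax":0,"ay":0,"az":0,"fingers":-1},
    {"dx":0,"dy":0,"dz":0,"ax":0,"ay":0,"az":0,"fingers":-1},
  ],
)

```text
clock: 6.17
tcp_pos: [476.2, 297.9, 6.0]
orientation: [-1.566, 0.137, -0.137]
wrist_force: [0.1, 0.6, -0.6]
grip_width: 24.2
```

```bash
python3 - <<'E'
from h import *
go(473,302,125,-10)
E
```

```text
clk 6.17 tcp [476.2 297.9   6. ] jaw -9.99 tilt [ 0.  0. -1.] grip 24.2 F [ 0.1  0.6 -0.6]
turn [-0.01  0.01  0.01] d(if turned first) [  -3.8 -119.     3.5] d(now) [  -3.8 -119.     3.5]
```

>>> play_rows(
  series=[
    {"dx":0,"dy":-0.012,"dz":0,"ax":0,"ay":0,"az":0,"fingers":-1},
    {"dx":0,"dy":-0.024,"dz":0,"ax":0,"ay":0,"az":0,"fingers":-1},
    {"dx":0,"dy":-0.028,"dz":0,"ax":0,"ay":0,"az":0,"fingers":-1},
    {"dx":0,"dy":-0.028,"dz":0,"ax":0,"ay":0,"az":0,"fingers":-1},
    {"dx":0,"dy":-0.028,"dz":0,"ax":0,"ay":0,"az":0,"fingers":-1},
    {"dx":0,"dy":0,"dz":0,"ax":0,"ay":-5,"az":0,"fingers":-1},
    {"dx":0,"dy":0,"dz":0,"ax":0,"ay":-5,"az":0,"fingers":-1},
    {"dx":0,"dy":0,"dz":0,"ax":0,"ay":-5,"az":0,"fingers":-1},
    {"dx":0.0056,"dy":0,"dz":-0.0236,"ax":0,"ay":0,"az":0,"fingers":-1},
    {"dx":0.0056,"dy":0,"dz":-0.0236,"ax":0,"ay":0,"az":0,"fingers":-1},
    {"dx":0.0056,"dy":0,"dz":-0.0236,"ax":0,"ay":0,"az":0,"fingers":-1},
    {"dx":0.0056,"dy":0,"dz":-0.0236,"ax":0,"ay":0,"az":0,"fingers":-1},
    {"dx":0.0056,"dy":0,"dz":-0.0236,"ax":0,"ay":0,"az":0,"fingers":-1},
    {"dx":0.0056,"dy":0,"dz":-0.0236,"ax":0,"ay":0,"az":0,"fingers":-1},
    {"dx":0.0056,"dy":0,"dz":-0.0236,"ax":0,"ay":0,"az":0,"fingers":-1},
    {"dx":0.0056,"dy":0,"dz":-0.0236,"ax":0,"ay":0,"az":0,"fingers":-1},
    {"dx":0.0056,"dy":0,"dz":-0.0236,"ax":0,"ay":0,"az":0,"fingers":-1},
    {"dx":0.0056,"dy":0,"dz":-0.0236,"ax":0,"ay":0,"az":0,"fingers":-1},
    {"dx":0.0056,"dy":0,"dz":-0.0236,"ax":0,"ay":0,"az":0,"fingers":-1},
    {"dx":0.0056,"dy":0,"dz":-0.0236,"ax":0,"ay":0,"az":0,"fingers":-1},
  ],
)

```text
clock: 7.83
tcp_pos: [568.0, 20.3, 126.9]
orientation: [-1.57, -0.069, 0.068]
wrist_force: [0.4, 0.1, -1.0]
grip_width: 23.8
```

>>> play_rows(
  series=[
    {"dx":0,"dy":0.02,"dz":0,"ax":0,"ay":0,"az":0,"fingers":-1},
    {"dx":0,"dy":0.02,"dz":0,"ax":0,"ay":0,"az":0,"fingers":-1},
    {"dx":0,"dy":0.016,"dz":0,"ax":0,"ay":0,"az":0,"fingers":-1},
    {"dx":0,"dy":0,"dz":0,"ax":0,"ay":0,"az":0,"fingers":-1},
    {"dx":0,"dy":0,"dz":0,"ax":0,"ay":0,"az":0,"fingers":-1},
    {"dx":0,"dy":0,"dz":0,"ax":0,"ay":0,"az":0,"fingers":-1},
  ],
)

```text
clock: 8.33
tcp_pos: [568.5, 21.9, 71.2]
orientation: [-1.57, -0.07, 0.068]
wrist_force: [0.8, 1.2, -1.0]
grip_width: 23.9
```

```bash
python3 - <<'E'
from h import *
go(568.5,21.7,33,5)
cap('scene','s3'); cap('top','t3')
s=cv2.imread('pics/s3.png')
cv2.imwrite('pics/c4.png',cv2.resize(s[165:265,195:325],(780,600),interpolation=3))
E
```

```text
clk 8.33 tcp [568.5  21.9  71.2] jaw 5.04 tilt [ 0.001  0.    -1.   ] grip 23.9 F [ 0.8  1.2 -1. ]
turn [-0.    0.04  0.09] d(if turned first) [-0.  38.2 -0.2] d(now) [-0.1 38.2 -0.2]
```

View pics/c4.png

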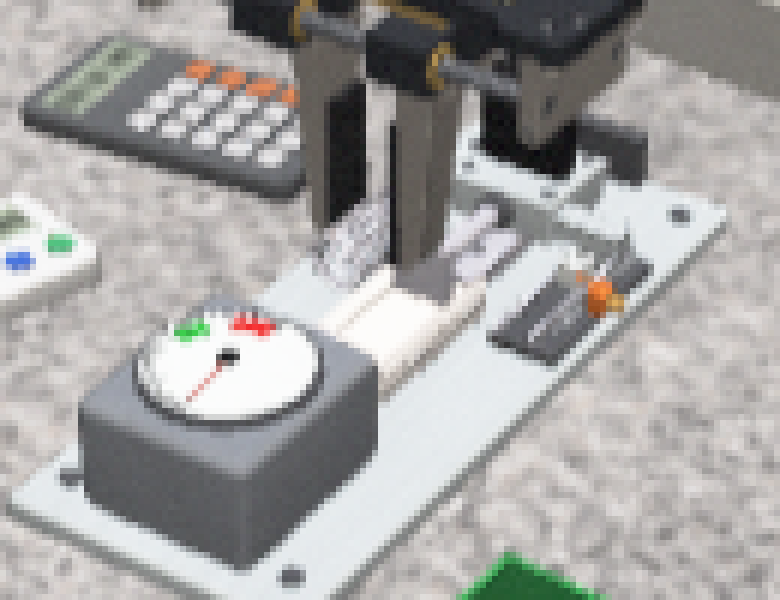

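```bash
python3 - <<'E'
from h import *
np.set_printoptions(precision=1,suppress=True)
m=r.camera_model('scene'); K=np.array([[m['fx'],0,m['cx']],[0,m['fy'],m['cy']],[0,0,1]])
pj=lambda X:(lambda c:c[:2]/c[2])(K@(np.array(m['R'])@np.array(X)+m['t']))
s=r.state(); M=Ro.from_rotvec(s['orientation']).as_matrix()
g=s['grip_width']/2; o=np.array([195,165])
for a in(-g-18,-g,g):
  for b in(-10,10): print(round(a),b,(pj(s['tcp_pos']+M@[a,0,b])-o)*6)
y=np.radians(95.06); X=np.array([np.cos(y),np.sin(y),0]);Y=np.array([-X[1],X[0],0]); c=np.array([570,4.75,0])
for n,t in dict(c1=(160,-65,16),c2=(-160,65,16),c3=(160,65,16),anvilc=(50,0,38),bedR_home=(-35,20,32),handletop=(-93,0,92),gaugeLF=(150,42,70)).items(): print(n,(pj(c+X*t[0]+Y*t[1]+[0,0,t[2]])-o)*6)
Xw,P,d=world('s3')
# depth-based: spring points held
q=(Xw-s['tcp_pos'])@M; k=(abs(q[...,0])<14)&(q[...,1]>-25)&(q[...,1]<25)&(abs(q[...,2])<45)&(abs(q[...,2])>11)
print('spring z rel', k.sum(), np.percentile(q[k][:,2],[1,5,50,95,99]), 'height',np.percentile(q[k][:,1],[2,98]))
E
```

```text
-30 -10 [454.2 252.4]
-30 10 [424.8 277.3]
-12 -10 [414.6 237.4]
-12 10 [384.9 261.9]
12 -10 [363.1 217.8]
12 10 [333.  241.8]
c1 [  6.4 489.7]
c2 [737.3 204.5]
c3 [295.5 622.3]
anvilc [325.3 353.2]
bedR_home [490.5 277.7]
handletop [529.2  71.5]
gaugeLF [254.8 461.4]
spring z rel 112 [-35.2 -31.2  19.8  30.   38. ] height [-17.1  24.1]
```

>>> play_rows(
  series=[
    {"dx":0,"dy":0.012,"dz":0.0005,"ax":0,"ay":0,"az":0,"fingers":-1},
    {"dx":0,"dy":0.012,"dz":0,"ax":0,"ay":0,"az":0,"fingers":-1},
    {"dx":0,"dy":0.008,"dz":0,"ax":0,"ay":0,"az":0,"fingers":-1},
    {"dx":0,"dy":0.005,"dz":0,"ax":0,"ay":0,"az":0,"fingers":-1},
    {"dx":0,"dy":0,"dz":0,"ax":0,"ay":0,"az":0,"fingers":-1},
    {"dx":0,"dy":0,"dz":0,"ax":0,"ay":0,"az":0,"fingers":-1},
  ],
)

```text
clock: 8.93
tcp_pos: [569.1, 22.3, 33.0]
orientation: [-1.569, -0.071, 0.067]
wrist_force: [2.3, 0.4, 2.9]
grip_width: 24.4
```

```bash
python3 - <<'E'
from h import *
go(568.5,21.7,33,5)
cap('scene','s4')
s=cv2.imread('pics/s4.png')
cv2.imwrite('pics/c5.png',cv2.resize(s[185:245,215:295],(800,600),interpolation=3))
E
```

```text
clk 8.93 tcp [569.1  22.3  33. ] jaw 5.03 tilt [ 0.002  0.    -1.   ] grip 24.4 F [2.3 0.4 2.9]
turn [-0.01  0.03  0.13] d(if turned first) [-0.7 -0.  -0.6] d(now) [-0.7 -0.  -0.6]
```

View pics/c5.png

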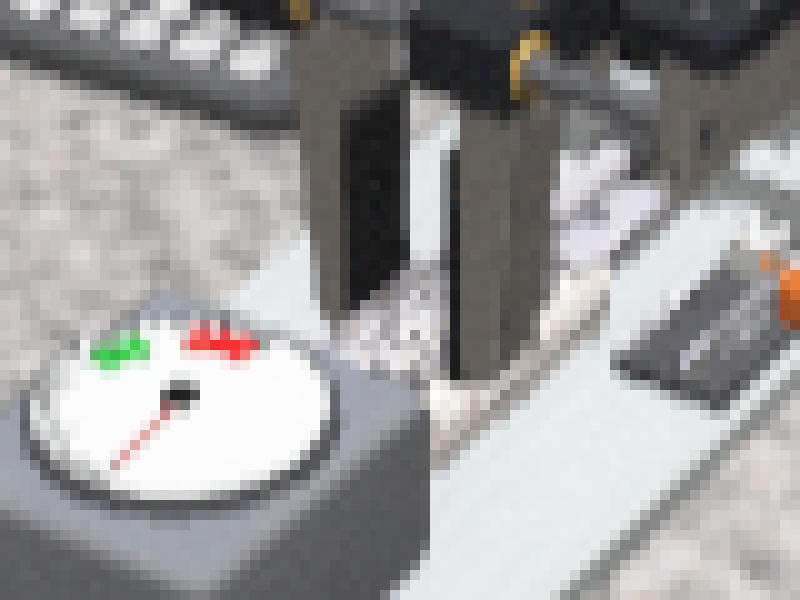

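>>> play_rows(
  series=[
    {"dx":0,"dy":0,"dz":0,"ax":0,"ay":0,"az":0,"fingers":-0.3},
    {"dx":0,"dy":0,"dz":0,"ax":0,"ay":0,"az":0,"fingers":-0.25},
    {"dx":0,"dy":0,"dz":0,"ax":0,"ay":0,"az":0,"fingers":-0.25},
    {"dx":0,"dy":-0.01,"dz":0,"ax":0,"ay":0,"az":0,"fingers":-0.25},
    {"dx":0,"dy":-0.02,"dz":0,"ax":0,"ay":0,"az":0,"fingers":-0.25},
    {"dx":0,"dy":-0.03,"dz":0,"ax":0,"ay":0,"az":0,"fingers":-0.25},
    {"dx":0,"dy":-0.03,"dz":0,"ax":0,"ay":0,"az":0,"fingers":-0.25},
    {"dx":0,"dy":-0.03,"dz":0,"ax":0,"ay":0,"az":0,"fingers":-0.25},
    {"dx":0,"dy":0,"dz":0,"ax":0,"ay":7,"az":0,"fingers":-0.25},
    {"dx":0,"dy":0,"dz":0,"ax":0,"ay":7,"az":0,"fingers":-0.25},
    {"dx":0,"dy":0,"dz":0,"ax":0,"ay":7,"az":0,"fingers":-0.25},
    {"dx":0,"dy":0,"dz":0,"ax":0,"ay":7,"az":0,"fingers":-0.25},
    {"dx":0,"dy":0,"dz":0,"ax":0,"ay":7,"az":0,"fingers":-0.25},
    {"dx":0,"dy":0,"dz":0,"ax":0,"ay":7,"az":0,"fingers":-0.25},
    {"dx":0,"dy":0,"dz":0,"ax":0,"ay":7,"az":0,"fingers":-0.25},
    {"dx":0,"dy":0,"dz":0,"ax":0,"ay":7,"az":0,"fingers":-0.25},
    {"dx":0,"dy":0,"dz":0,"ax":0,"ay":7,"az":0,"fingers":-0.25},
    {"dx":0,"dy":0,"dz":0,"ax":0,"ay":7,"az":0,"fingers":-0.25},
    {"dx":0,"dy":0,"dz":0,"ax":0,"ay":7,"az":0,"fingers":-0.25},
    {"dx":0,"dy":0,"dz":0,"ax":0,"ay":7,"az":0,"fingers":-0.25},
  ],
)

```text
clock: 10.65
tcp_pos: [567.0, 22.0, 152.8]
orientation: [-1.292, 1.072, -1.07]
wrist_force: [-0.1, 0.2, 0.1]
grip_width: 34.0
```

```bash
python3 - <<'E'
from h import *
# handle at tester (-93,0)
y=np.radians(95.06); X=np.array([np.cos(y),np.sin(y)]); h=np.array([570,4.75])-93.5*X; print(h)
go(h[0],h[1],60,-85)
p,d=cap('top','t5'); s,_=cap('scene','s5')
cv2.imwrite('pics/c6.png',np.vstack([cv2.resize(p[:,:,::-1][165:215,240:350],(660,300),interpolation=3),cv2.resize(s[:,:,::-1][160:235,210:320],(660,300),interpolation=3)]))
E
```

```text
[578.24659784 -88.38561952]
clk 10.65 tcp [567.   22.  152.8] jaw -79.33 tilt [-0.001  0.    -1.   ] grip 34.0 F [-0.1  0.2  0.1]
turn [ 0.08  5.67 -0.02] d(if turned first) [110.9  92.8   1.6] d(now) [110.6  92.8  -9.2]
```

View pics/c6.png

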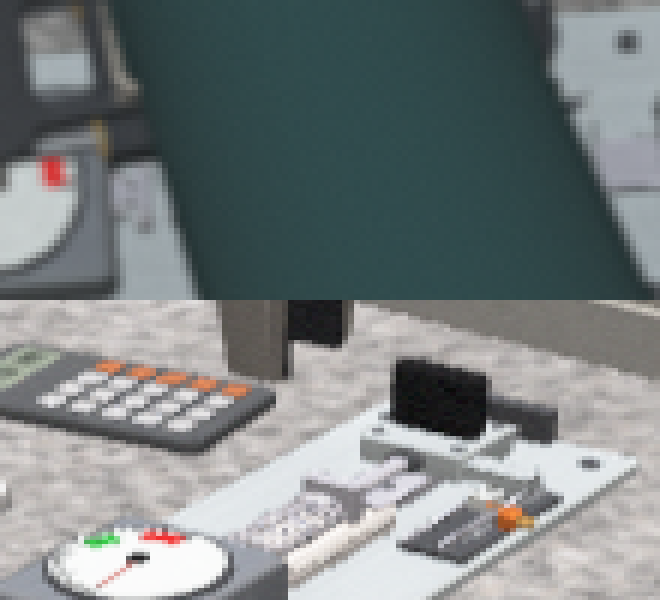

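>>> play_rows(
  series=[
    {"dx":0,"dy":0,"dz":0,"ax":0,"ay":5.7,"az":0,"fingers":-0.25},
    {"dx":0.022,"dy":0,"dz":0,"ax":0,"ay":0,"az":0,"fingers":-0.25},
    {"dx":0.022,"dy":0,"dz":0.0016,"ax":0,"ay":0,"az":0,"fingers":-0.25},
    {"dx":0.022,"dy":0,"dz":0,"ax":0,"ay":0,"az":0,"fingers":-0.25},
    {"dx":0.022,"dy":0,"dz":0,"ax":0,"ay":0,"az":0,"fingers":-0.25},
    {"dx":0.0229,"dy":0,"dz":0,"ax":0,"ay":0,"az":0,"fingers":-0.25},
    {"dx":0,"dy":0.025,"dz":0,"ax":0,"ay":0,"az":0,"fingers":-0.25},
    {"dx":0,"dy":0.02,"dz":0,"ax":0,"ay":0,"az":0,"fingers":-0.25},
    {"dx":0,"dy":0,"dz":0,"ax":0,"ay":0,"az":0,"fingers":-0.25},
    {"dx":0,"dy":0,"dz":0,"ax":0,"ay":0,"az":0,"fingers":-0.25},
    {"dx":0,"dy":0,"dz":0,"ax":0,"ay":0,"az":0,"fingers":-0.25},
  ],
)

```text
clock: 11.67
tcp_pos: [580.1, -87.8, 108.8]
orientation: [-1.252, 1.139, -1.139]
wrist_force: [0.4, 1.0, -0.1]
grip_width: 34.5
```

```bash
python3 - <<'E'
from h import *
go(578.2,-88.4,60,-85)
p,d=cap('top','t6'); s,_=cap('scene','s6')
cv2.imwrite('pics/c7.png',np.vstack([cv2.resize(p[:,:,::-1][165:230,205:348],(660,300),interpolation=3),cv2.resize(s[:,:,::-1][160:235,210:320],(660,300),interpolation=3)]))
E
```

```text
clk 11.67 tcp [580.1 -87.8 108.8] jaw -84.57 tilt [ 0.001  0.    -1.   ] grip 34.5 F [ 0.4  1.  -0.1]
turn [-0.05  0.43 -0.01] d(if turned first) [ 0.4 48.8 -1.9] d(now) [ 0.4 48.8 -2. ]
```

View pics/c7.png

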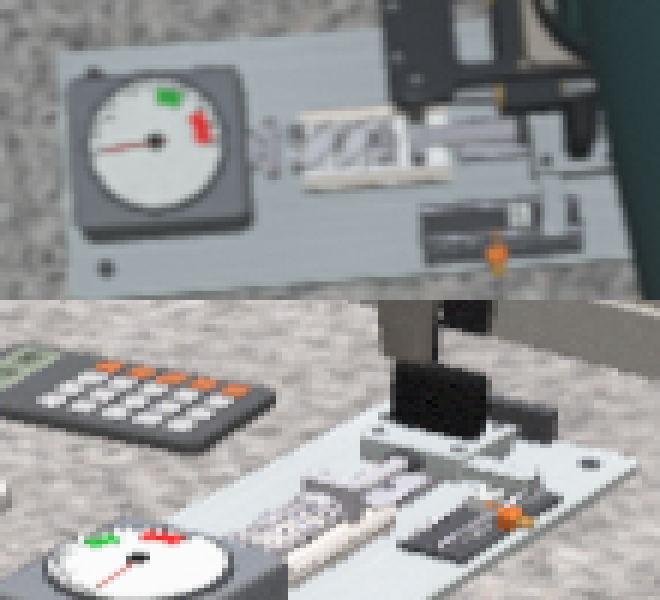

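>>> play_rows(
  series=[
    {"dx":0,"dy":0.01,"dz":-0.0015,"ax":0,"ay":0.4,"az":0,"fingers":-0.25},
    {"dx":0,"dy":0.014,"dz":0,"ax":0,"ay":0,"az":0,"fingers":-0.25},
    {"dx":0,"dy":0.014,"dz":0,"ax":0,"ay":0,"az":0,"fingers":-0.25},
    {"dx":0,"dy":0.01,"dz":0,"ax":0,"ay":0,"az":0,"fingers":-0.25},
    {"dx":0,"dy":0,"dz":0,"ax":0,"ay":0,"az":0,"fingers":-0.25},
    {"dx":0,"dy":0,"dz":0,"ax":0,"ay":0,"az":0,"fingers":-0.25},
    {"dx":0,"dy":0,"dz":0,"ax":0,"ay":0,"az":0,"fingers":-0.5},
    {"dx":0,"dy":0,"dz":0,"ax":0,"ay":0,"az":0,"fingers":-0.6},
    {"dx":0,"dy":0,"dz":0,"ax":0,"ay":0,"az":0,"fingers":-0.7},
    {"dx":0,"dy":0,"dz":0,"ax":0,"ay":0,"az":0,"fingers":-1},
    {"dx":0,"dy":0,"dz":0,"ax":0,"ay":0,"az":0,"fingers":-1},
    {"dx":0,"dy":0,"dz":0,"ax":0,"ay":0,"az":0,"fingers":-1},
  ],
  squeeze=30,
)

```text
clock: 12.77
tcp_pos: [578.7, -88.6, 60.7]
orientation: [-1.248, 1.144, -1.147]
wrist_force: [-0.1, -1.5, 4.9]
grip_width: 13.6
```

```bash
cat >> h.py <<'E'
def needle(f):
    p,d=cap('top',f); b=p[165:230,205:270].astype(int); R,G,B=b[...,0],b[...,1],b[...,2]
    m=(R-G>25)&(R-B>25); v,u=np.nonzero(m); u=u+205;v=v+165
    c0=np.array([238.6,195.7]); # dial centre px (from c7: (155,141)/4.615+...)
    rr=np.hypot(u-c0[0],v-c0[1]); k=(rr>1.5)&(rr<7.5)
    dx,dy=u[k]-c0[0],v[k]-c0[1]; w=(R-G)[v[k]-165,u[k]-205]
    a=np.arctan2((w*dy/np.hypot(dx,dy)).sum(),(w*dx/np.hypot(dx,dy)).sum())
    z=k.sum(); t=(a-np.pi)%(2*np.pi); t=t-2*np.pi if t>5.5 else t
    print('needle px',z,'raw angle from left, cw',round(t,3))
    return t
E
python3 - <<'E'
from h import *
go(578.2,-88.4,60,-85); needle('n0')
E
```

```text
clk 12.77 tcp [578.7 -88.6  60.7] jaw -85.06 tilt [ 0.001 -0.001 -1.   ] grip 13.6 F [-0.1 -1.5  4.9]
turn [-0.07 -0.06  0.04] d(if turned first) [-0.3  0.7 -0.5] d(now) [-0.3  0.7 -0.5]
needle px 1 raw angle from left, cw -0.045
```

>>> play_rows(
  series=[
    {"dx":-0.001,"dy":0,"dz":0,"ax":0,"ay":0,"az":0,"fingers":-1},
    {"dx":-0.0015,"dy":0,"dz":0,"ax":0,"ay":0,"az":0,"fingers":-1},
    {"dx":-0.0015,"dy":0,"dz":0,"ax":0,"ay":0,"az":0,"fingers":-1},
    {"dx":-0.0015,"dy":0,"dz":0,"ax":0,"ay":0,"az":0,"fingers":-1},
    {"dx":-0.0015,"dy":0,"dz":0,"ax":0,"ay":0,"az":0,"fingers":-1},
    {"dx":-0.001,"dy":0,"dz":0,"ax":0,"ay":0,"az":0,"fingers":-1},
    {"dx":0,"dy":0,"dz":0,"ax":0,"ay":0,"az":0,"fingers":-1},
    {"dx":0,"dy":0,"dz":0,"ax":0,"ay":0,"az":0,"fingers":-1},
  ],
)

```text
clock: 13.48
tcp_pos: [577.9, -80.4, 60.7]
orientation: [-1.248, 1.145, -1.146]
wrist_force: [-0.9, -0.8, 5.6]
grip_width: 13.7
```

```bash
cat > nd.py <<'E'
from h import *
def ang(f,new=True):
    p=cap('top',f)[0] if new else np.load('pics/%s.npz'%f)['p']
    b=cv2.resize(p,None,fx=4,fy=4,interpolation=cv2.INTER_CUBIC).astype(float) # px u -> 4u+1.5
    c=np.array([238.6,195.5])*4+1.5
    red=b[...,0]-(b[...,1]+b[...,2])/2; th=np.radians(np.arange(-30,300,1)); rr=np.arange(10,31,1.)
    # theta cw from left
    U=c[0]-rr[None]*np.cos(th)[:,None]; V=c[1]-rr[None]*np.sin(th)[:,None]
    s=cv2.remap(red.astype(np.float32),U.astype(np.float32),V.astype(np.float32),1).mean(1)
    i=s.argmax(); k=slice(max(i-12,0),i+13); w=np.clip(s[k]-s[k].max()/2,0,None); a=(w*th[k]).sum()/w.sum()
    print(f,'angle',round(a,3),'score',round(float(s[i]),1),'bg',round(float(np.median(s)),1),'N~',round((a+0.10)/0.133,1))
    return a
E
python3 - <<'E'
from nd import *
ang('top0',0);ang('t6',0);ang('n0',0);go(578.2,-88.4,60,-85);ang('n1')
E
```

```text
top0 angle -0.105 score 21.8 bg -5.8 N~ -0.0
t6 angle -0.104 score 24.5 bg -6.5 N~ -0.0
n0 angle -0.105 score 24.5 bg -6.5 N~ -0.0
clk 13.48 tcp [577.9 -80.4  60.7] jaw -85.06 tilt [ 0.001 -0.    -1.   ] grip 13.7 F [-0.9 -0.8  5.6]
turn [-0.06 -0.06  0.02] d(if turned first) [ 8.   0.7 -0.4] d(now) [ 8.   0.7 -0.4]
n1 angle -0.104 score 24.6 bg -6.6 N~ -0.0
```

>>> play_rows(
  series=[
    {"dx":-0.001,"dy":0,"dz":0,"ax":0,"ay":0,"az":0,"fingers":-1},
    {"dx":-0.001,"dy":0,"dz":0,"ax":0,"ay":0,"az":0,"fingers":-1},
    {"dx":-0.001,"dy":0,"dz":0,"ax":0,"ay":0,"az":0,"fingers":-1},
    {"dx":-0.001,"dy":0,"dz":0,"ax":0,"ay":0,"az":0,"fingers":-1},
    {"dx":0,"dy":0,"dz":0,"ax":0,"ay":0,"az":0,"fingers":-1},
    {"dx":0,"dy":0,"dz":0,"ax":0,"ay":0,"az":0,"fingers":-1},
  ],
)

```text
clock: 14.03
tcp_pos: [577.7, -77.2, 60.7]
orientation: [-1.248, 1.145, -1.147]
wrist_force: [-1.0, -2.1, 6.4]
grip_width: 13.8
```

```bash
python3 - <<'E'
from nd import *
go(578.2,-88.4,60,-85);ang('n2')
E
```

```text
clk 14.03 tcp [577.7 -77.2  60.7] jaw -85.09 tilt [ 0.001 -0.001 -1.   ] grip 13.8 F [-1.  -2.1  6.4]
turn [-0.06 -0.09  0.07] d(if turned first) [11.2  0.7 -0.5] d(now) [11.2  0.7 -0.4]
n2 angle 0.136 score 26.6 bg -6.5 N~ 1.8
```

>>> play_rows(
  series=[
    {"dx":-0.001,"dy":0,"dz":0,"ax":0,"ay":0,"az":0,"fingers":-1},
    {"dx":-0.001,"dy":0,"dz":0,"ax":0,"ay":0,"az":0,"fingers":-1},
    {"dx":-0.001,"dy":0,"dz":0,"ax":0,"ay":0,"az":0,"fingers":-1},
    {"dx":-0.001,"dy":0,"dz":0,"ax":0,"ay":0,"az":0,"fingers":-1},
    {"dx":-0.001,"dy":0,"dz":0,"ax":0,"ay":0,"az":0,"fingers":-1},
    {"dx":0,"dy":0,"dz":0,"ax":0,"ay":0,"az":0,"fingers":-1},
    {"dx":0,"dy":0,"dz":0,"ax":0,"ay":0,"az":0,"fingers":-1},
  ],
)

```text
clock: 14.67
tcp_pos: [577.4, -74.5, 60.7]
orientation: [-1.249, 1.144, -1.15]
wrist_force: [0.2, -6.2, 5.7]
grip_width: 13.7
```

```bash
python3 - <<'E'
from nd import *
go(578.2,-88.4,60,-85);ang('n3')
E
```

```text
clk 14.67 tcp [577.4 -74.5  60.7] jaw -85.18 tilt [ 0.002 -0.003 -1.   ] grip 13.7 F [ 0.2 -6.2  5.7]
turn [-0.07 -0.18  0.19] d(if turned first) [14.   0.7 -0.4] d(now) [14.   0.7 -0.4]
n3 angle 0.652 score 23.4 bg -6.4 N~ 5.7
```

>>> play_rows(
  series=[
    {"dx":-0.001,"dy":0,"dz":0,"ax":0,"ay":0,"az":0,"fingers":-1},
    {"dx":-0.001,"dy":0,"dz":0,"ax":0,"ay":0,"az":0,"fingers":-1},
    {"dx":-0.001,"dy":0,"dz":0,"ax":0,"ay":0,"az":0,"fingers":-1},
    {"dx":-0.001,"dy":0,"dz":0,"ax":0,"ay":0,"az":0,"fingers":-1},
    {"dx":-0.001,"dy":0,"dz":0,"ax":0,"ay":0,"az":0,"fingers":-1},
    {"dx":-0.001,"dy":0,"dz":0,"ax":0,"ay":0,"az":0,"fingers":-1},
    {"dx":-0.001,"dy":0,"dz":0,"ax":0,"ay":0,"az":0,"fingers":-1},
    {"dx":0,"dy":0,"dz":0,"ax":0,"ay":0,"az":0,"fingers":-1},
    {"dx":0,"dy":0,"dz":0,"ax":0,"ay":0,"az":0,"fingers":-1},
    {"dx":0,"dy":0,"dz":0,"ax":0,"ay":0,"az":0,"fingers":-1},
    {"dx":0,"dy":0,"dz":0,"ax":0,"ay":0,"az":0,"fingers":-1},
  ],
)

```text
clock: 15.63
tcp_pos: [577.1, -70.6, 60.7]
orientation: [-1.25, 1.144, -1.154]
wrist_force: [0.7, -12.3, 3.6]
grip_width: 14.1
```

```bash
python3 - <<'E'
from nd import *
go(578.2,-88.4,60,-85);ang('n4')
E
```

```text
clk 15.63 tcp [577.1 -70.6  60.7] jaw -85.3 tilt [ 0.002 -0.006 -1.   ] grip 14.1 F [  0.7 -12.3   3.6]
turn [-0.09 -0.3   0.37] d(if turned first) [17.8  0.7 -0.4] d(now) [17.8  0.8 -0.3]
n4 angle 1.404 score 17.0 bg -6.5 N~ 11.3
```

>>> play_rows(
  series=[
    {"dx":-0.001,"dy":0,"dz":0,"ax":0,"ay":0,"az":0,"fingers":-1},
    {"dx":-0.001,"dy":0,"dz":0,"ax":0,"ay":0,"az":0,"fingers":-1},
    {"dx":-0.001,"dy":0,"dz":0,"ax":0,"ay":0,"az":0,"fingers":-1},
    {"dx":-0.001,"dy":0,"dz":0,"ax":0,"ay":0,"az":0,"fingers":-1},
    {"dx":0,"dy":0,"dz":0,"ax":0,"ay":0,"az":0,"fingers":-1},
    {"dx":0,"dy":0,"dz":0,"ax":0,"ay":0,"az":0,"fingers":-1},
    {"dx":0,"dy":0,"dz":0,"ax":0,"ay":0,"az":0,"fingers":-1},
  ],
)

```text
clock: 16.27
tcp_pos: [576.9, -68.4, 60.7]
orientation: [-1.251, 1.144, -1.156]
wrist_force: [1.9, -15.8, 3.8]
grip_width: 13.7
```

```bash
python3 - <<'E'
from nd import *
go(578.2,-88.4,60,-85);ang('n5')
E
```

```text
clk 16.27 tcp [576.9 -68.4  60.7] jaw -85.37 tilt [ 0.002 -0.008 -1.   ] grip 13.7 F [  1.9 -15.8   3.8]
turn [-0.09 -0.37  0.47] d(if turned first) [20.   0.7 -0.4] d(now) [20.   0.9 -0.3]
n5 angle 1.821 score 21.2 bg -6.6 N~ 14.4
```

>>> play_rows(
  series=[
    {"dx":0,"dy":0,"dz":0,"ax":0,"ay":0,"az":0,"fingers":-1},
    {"dx":0,"dy":0,"dz":0,"ax":0,"ay":0,"az":0,"fingers":-1},
    {"dx":0,"dy":0,"dz":0,"ax":0,"ay":0,"az":0,"fingers":-1},
    {"dx":0,"dy":0,"dz":0,"ax":0,"ay":0,"az":0,"fingers":-1},
    {"dx":0,"dy":0,"dz":0,"ax":0,"ay":0,"az":0,"fingers":-1},
    {"dx":0,"dy":0,"dz":0,"ax":0,"ay":0,"az":0,"fingers":-1},
    {"dx":0,"dy":0,"dz":0,"ax":0,"ay":0,"az":0,"fingers":-1},
    {"dx":0,"dy":0,"dz":0,"ax":0,"ay":0,"az":0,"fingers":-1},
    {"dx":0,"dy":0,"dz":0,"ax":0,"ay":0,"az":0,"fingers":-1},
    {"dx":0,"dy":0,"dz":0,"ax":0,"ay":0,"az":0,"fingers":-1},
    {"dx":0,"dy":0,"dz":0,"ax":0,"ay":0,"az":0,"fingers":-1},
    {"dx":0,"dy":0,"dz":0,"ax":0,"ay":0,"az":0,"fingers":-1},
  ],
)

```text
clock: 17.32
tcp_pos: [576.9, -68.5, 60.7]
orientation: [-1.251, 1.144, -1.156]
wrist_force: [1.2, -16.1, 3.6]
grip_width: 13.7
```

```bash
python3 - <<'E'
from nd import *
go(578.2,-88.4,60,-85);ang('n6')
E
```

```text
clk 17.32 tcp [576.9 -68.5  60.7] jaw -85.37 tilt [ 0.002 -0.008 -1.   ] grip 13.7 F [  1.2 -16.1   3.6]
turn [-0.09 -0.37  0.47] d(if turned first) [20.   0.7 -0.4] d(now) [20.   0.9 -0.3]
n6 angle 1.822 score 21.5 bg -6.5 N~ 14.4
```

>>> play_rows(
  series=[
    {"dx":0,"dy":0,"dz":0,"ax":0,"ay":0,"az":0,"fingers":-1},
    {"dx":0,"dy":0,"dz":0,"ax":0,"ay":0,"az":0,"fingers":-1},
    {"dx":0,"dy":0,"dz":0,"ax":0,"ay":0,"az":0,"fingers":-1},
    {"dx":0,"dy":0,"dz":0,"ax":0,"ay":0,"az":0,"fingers":-1},
    {"dx":0,"dy":0,"dz":0,"ax":0,"ay":0,"az":0,"fingers":-1},
    {"dx":0,"dy":0,"dz":0,"ax":0,"ay":0,"az":0,"fingers":-1},
    {"dx":0,"dy":0,"dz":0,"ax":0,"ay":0,"az":0,"fingers":-1},
    {"dx":0,"dy":0,"dz":0,"ax":0,"ay":0,"az":0,"fingers":-1},
    {"dx":0,"dy":0,"dz":0,"ax":0,"ay":0,"az":0,"fingers":-1},
    {"dx":0,"dy":0,"dz":0,"ax":0,"ay":0,"az":0,"fingers":-1},
    {"dx":0,"dy":0,"dz":0,"ax":0,"ay":0,"az":0,"fingers":-1},
    {"dx":0,"dy":0,"dz":0,"ax":0,"ay":0,"az":0,"fingers":-1},
    {"dx":0,"dy":0,"dz":0,"ax":0,"ay":0,"az":0,"fingers":-1},
    {"dx":0,"dy":0,"dz":0,"ax":0,"ay":0,"az":0,"fingers":-1},
  ],
)

```text
clock: 18.53
tcp_pos: [576.8, -68.4, 60.7]
orientation: [-1.251, 1.144, -1.156]
wrist_force: [2.0, -15.5, 3.1]
grip_width: 13.9
```

```bash
python3 - <<'E'
from nd import *
go(578.2,-88.4,60,-85);ang('n7')
E
```

```text
clk 18.53 tcp [576.8 -68.4  60.7] jaw -85.37 tilt [ 0.002 -0.008 -1.   ] grip 13.9 F [  2.  -15.5   3.1]
turn [-0.09 -0.37  0.47] d(if turned first) [20.   0.7 -0.4] d(now) [20.   0.8 -0.2]
n7 angle 1.822 score 21.5 bg -6.6 N~ 14.4
```

>>> play_rows(
  series=[
    {"dx":0.001,"dy":0,"dz":0,"ax":0,"ay":0,"az":0,"fingers":-1},
    {"dx":0.0015,"dy":0,"dz":0,"ax":0,"ay":0,"az":0,"fingers":-1},
    {"dx":0.0015,"dy":0,"dz":0,"ax":0,"ay":0,"az":0,"fingers":-1},
    {"dx":0.0015,"dy":0,"dz":0,"ax":0,"ay":0,"az":0,"fingers":-1},
    {"dx":0.0015,"dy":0,"dz":0,"ax":0,"ay":0,"az":0,"fingers":-1},
    {"dx":0.0015,"dy":0,"dz":0,"ax":0,"ay":0,"az":0,"fingers":-1},
    {"dx":0.0015,"dy":0,"dz":0,"ax":0,"ay":0,"az":0,"fingers":-1},
    {"dx":0.0015,"dy":0,"dz":0,"ax":0,"ay":0,"az":0,"fingers":-1},
    {"dx":0.0015,"dy":0,"dz":0,"ax":0,"ay":0,"az":0,"fingers":-1},
    {"dx":0.0015,"dy":0,"dz":0,"ax":0,"ay":0,"az":0,"fingers":-1},
    {"dx":0.0015,"dy":0,"dz":0,"ax":0,"ay":0,"az":0,"fingers":-1},
    {"dx":0.0015,"dy":0,"dz":0,"ax":0,"ay":0,"az":0,"fingers":-1},
    {"dx":0.0015,"dy":0,"dz":0,"ax":0,"ay":0,"az":0,"fingers":-1},
    {"dx":0.0015,"dy":0,"dz":0,"ax":0,"ay":0,"az":0,"fingers":-1},
    {"dx":0.0015,"dy":0,"dz":0,"ax":0,"ay":0,"az":0,"fingers":-1},
    {"dx":0.0015,"dy":0,"dz":0,"ax":0,"ay":0,"az":0,"fingers":-1},
    {"dx":0.0015,"dy":0,"dz":0,"ax":0,"ay":0,"az":0,"fingers":-1},
    {"dx":0.0015,"dy":0,"dz":0,"ax":0,"ay":0,"az":0,"fingers":-1},
    {"dx":0.001,"dy":0,"dz":0,"ax":0,"ay":0,"az":0,"fingers":-1},
    {"dx":0.001,"dy":0,"dz":0,"ax":0,"ay":0,"az":0,"fingers":-1},
  ],
)

```text
clock: 20.25
tcp_pos: [578.7, -88.4, 60.7]
orientation: [-1.248, 1.145, -1.146]
wrist_force: [-0.8, 1.4, 6.2]
grip_width: 14.1
```

>>> play_rows(
  series=[
    {"dx":0.001,"dy":0,"dz":0,"ax":0,"ay":0,"az":0,"fingers":-1},
    {"dx":0.001,"dy":0,"dz":0,"ax":0,"ay":0,"az":0,"fingers":-1},
    {"dx":0,"dy":0,"dz":0,"ax":0,"ay":0,"az":0,"fingers":-1},
    {"dx":0,"dy":0,"dz":0,"ax":0,"ay":0,"az":0,"fingers":-1},
  ],
)

```text
clock: 20.58
tcp_pos: [578.9, -90.7, 60.7]
orientation: [-1.248, 1.145, -1.146]
wrist_force: [-1.3, 1.0, 5.2]
grip_width: 13.8
```

```bash
python3 - <<'E'
from nd import *
go(578.2,-88.4,60,-85);ang('n8')
E
```

```text
clk 20.58 tcp [578.9 -90.7  60.7] jaw -85.06 tilt [ 0.001 -0.    -1.   ] grip 13.8 F [-1.3  1.   5.2]
turn [-0.07 -0.06  0.01] d(if turned first) [-2.3  0.7 -0.5] d(now) [-2.3  0.7 -0.5]
n8 angle -0.105 score 24.4 bg -6.6 N~ -0.0
```

>>> play_rows(
  series=[
    {"dx":0.001,"dy":0,"dz":0,"ax":0,"ay":0,"az":0,"fingers":-1},
    {"dx":0.001,"dy":0,"dz":0,"ax":0,"ay":0,"az":0,"fingers":-1},
    {"dx":0.001,"dy":0,"dz":0,"ax":0,"ay":0,"az":0,"fingers":-1},
    {"dx":0.001,"dy":0,"dz":0,"ax":0,"ay":0,"az":0,"fingers":-1},
    {"dx":0,"dy":0,"dz":0,"ax":0,"ay":0,"az":0,"fingers":-1},
    {"dx":0,"dy":0,"dz":0,"ax":0,"ay":0,"az":0,"fingers":-1},
  ],
)

```text
clock: 21.13
tcp_pos: [579.1, -92.7, 60.6]
orientation: [-1.247, 1.145, -1.144]
wrist_force: [-1.3, 3.7, 6.4]
grip_width: 13.6
```

>>> play_rows(
  series=[
    {"dx":0.001,"dy":0,"dz":0,"ax":0,"ay":0,"az":0,"fingers":-1},
    {"dx":0.001,"dy":0,"dz":0,"ax":0,"ay":0,"az":0,"fingers":-1},
    {"dx":0,"dy":0,"dz":0,"ax":0,"ay":0,"az":0,"fingers":-1},
    {"dx":0,"dy":0,"dz":0,"ax":0,"ay":0,"az":0,"fingers":-1},
  ],
)

```text
clock: 21.47
tcp_pos: [579.1, -92.7, 60.6]
orientation: [-1.247, 1.145, -1.141]
wrist_force: [-2.9, 7.5, 7.8]
grip_width: 13.6
```

>>> play_rows(
  series=[
    {"dx":0,"dy":0,"dz":0,"ax":0,"ay":0,"az":0,"fingers":-0.6},
    {"dx":0,"dy":0,"dz":0,"ax":0,"ay":0,"az":0,"fingers":-0.5},
    {"dx":-0.003,"dy":0,"dz":0,"ax":0,"ay":0,"az":0,"fingers":-0.35},
    {"dx":-0.002,"dy":0,"dz":0,"ax":0,"ay":0,"az":0,"fingers":-0.2},
    {"dx":0,"dy":0,"dz":0,"ax":0,"ay":0,"az":0,"fingers":-0.2},
    {"dx":0,"dy":0,"dz":0,"ax":0,"ay":0,"az":0,"fingers":-0.2},
    {"dx":0,"dy":-0.01,"dz":0,"ax":0,"ay":0,"az":0,"fingers":-0.2},
    {"dx":0,"dy":-0.02,"dz":0,"ax":0,"ay":0,"az":0,"fingers":-0.2},
    {"dx":0,"dy":-0.03,"dz":0,"ax":0,"ay":0,"az":0,"fingers":-0.2},
    {"dx":0,"dy":-0.03,"dz":0,"ax":0,"ay":0,"az":0,"fingers":-0.2},
    {"dx":0,"dy":0,"dz":0,"ax":0,"ay":0,"az":0,"fingers":-0.2},
    {"dx":0,"dy":0,"dz":0,"ax":0,"ay":0,"az":0,"fingers":-0.2},
  ],
)

```text
clock: 22.47
tcp_pos: [579.9, -92.3, 152.6]
orientation: [-1.246, 1.142, -1.149]
wrist_force: [-0.3, 0.7, -0.3]
grip_width: 36.7
```

```bash
python3 - <<'E'
from nd import *
go(568,22,150,5)
p,_=cap('top','t9'); s,_=cap('scene','s9')
a=p[:,:,::-1][170:228,252:348]; b=s[:,:,::-1][180:235,235:325]
cv2.imwrite('pics/c8.png',np.hstack([cv2.resize(a,(400,242),interpolation=3)*1, cv2.resize(b,(396,242),interpolation=3)]) if 0 else np.vstack([cv2.resize(a,(496,300),interpolation=3),cv2.resize(b,(496,300),interpolation=3)]))
E
```

```text
clk 22.47 tcp [579.9 -92.3 152.6] jaw -85.11 tilt [ 0.005 -0.001 -1.   ] grip 36.7 F [-0.3  0.7 -0.3]
turn [ -0.14 -90.11   0.27] d(if turned first) [ -1.9   2.6 114.9] d(now) [-114.9    2.4   -2.1]
```

View pics/c8.png

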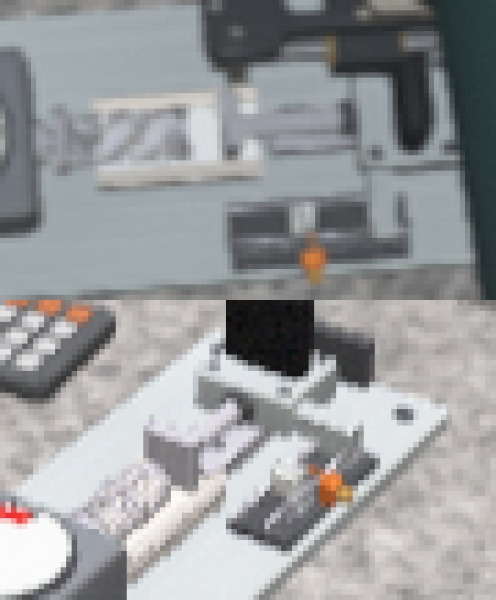

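```bash
python3 - <<'E'
from h import *
np.set_printoptions(precision=1,suppress=True,linewidth=200)
y=np.radians(95.06); X=np.array([np.cos(y),np.sin(y)]);Y=np.array([-X[1],X[0]]); c=np.array([570,4.75])
p=np.load('pics/t9.npz')['p'].astype(int); W,_,_=world('t9')
b=p[203:226,298:326]; print('sum'); 
for v in range(206,226): print(v,' '.join('%3d'%x for x in p[v,300:324].sum(1)//3))
o=(p[...,0]-p[...,2]>60)&(p[...,0]-p[...,1]>30); v,u=np.nonzero(o[205:232,295:330]); v+=205;u+=295
print('orange',len(u),u.mean(),v.mean(),[(vv,u[v==vv].mean().round(1),(v==vv).sum()) for vv in np.unique(v)])
print('z mark',np.median(W[v,u,2]),'z rider',W[211:214,308:313,2])
for z in(30,40):
  for n,uv in dict(rider=(252+302/5.17,170+218/5.17),mark=(u.mean(),v.mean())).items(): print(z,n,(lambda q:[(q-c)@X,(q-c)@Y])(atz('top',*uv,z)[:2]))
s=np.load('pics/s9.npz')['p'].astype(int); o=(s[...,0]-s[...,2]>60)&(s[...,0]-s[...,1]>30); v,u=np.nonzero(o[195:225,270:310]); v+=195;u+=270
print('scene orange',u.mean(),v.mean(),u.min(),u.max(),v.min(),v.max())
for z in(30,40):
  for n,uv in dict(rider=(235+287/5.51,180+(470-300)/5.45),mark=(u.mean(),v.mean())).items(): print('sc',z,n,(lambda q:[(q-c)@X,(q-c)@Y])(atz('scene',*uv,z)[:2]))
E
```

```text
sum
206 165 164 164 164 164 165 165 166 166 165 166 166 166 166 166 166 164 160 161 159 158 157 141 137
207 166 167 167 164 162 161 160 158 159 159 159 158 158 158 160 160 152 142 140 135 131 134 131 138
208 163 164 162 153 142 140 136 129 129 132 134 132 127 120 117 120 120 114 117 121 128 135 133 138
209 128 125 121 119 116 119 121 125 135 143 156 168 155 127 110 107 100  94  94  92  90  93  98 125
210 128 116 108 101  95  94  93 106 146 165 168 189 170 113  85  84  82  79  79  76  74  72  85 128
211  94  91  86  83  80  79  77  95 146 169 161 181 168 102  72  75  76  76  77  77  77  74  84 129
212  76  76  76  77  77  76  74  90 143 174 164 173 163  99  72  75  77  77  76  76  77  74  82 119
213  76  77  76  77  78  77  73  88 143 178 162 159 152  94  70  74  75  76  77  77  79  81  88 113
214  77  75  76  77  77  76  75  88 134 168 153 135 124  96  96 105 104  96  93  90  96 100 101 114
215  94  96 101 105 100  97  96  95 114 129 125 121 119 124 139 153 151 132 122 114 110 104  96 106
216 125 131 143 151 139 132 130 119 111 104  95  98 102 107 112 114 115 108 104 101 100  95  91 
[... 1323 characters left out ...]
32.3 35.1]
 [22.3 32.6 38.  34.7 37.9]]
30 rider [np.float64(-50.178738901230275), np.float64(38.971203301801474)]
30 mark [np.float64(-52.88939420474006), np.float64(57.22392177724877)]
40 rider [np.float64(-49.5020431738017), np.float64(40.88875981531678)]
40 mark [np.float64(-52.18948105313739), np.float64(58.985139302687735)]
scene orange 294.6666666666667 213.83333333333334 291 298 210 217
sc 30 rider [np.float64(-51.74105189513228), np.float64(38.74696629895895)]
sc 30 mark [np.float64(-52.464055945962656), np.float64(59.44244666751259)]
sc 40 rider [np.float64(-39.17395560218223), np.float64(46.06430669084756)]
sc 40 mark [np.float64(-39.88557512007225), np.float64(66.43391284375735)]
```

>>> play_rows(
  series=[
    {"dx":-0.0243,"dy":0,"dz":-0.001,"ax":0,"ay":0,"az":0,"fingers":-0.2},
    {"dx":-0.0243,"dy":0,"dz":0,"ax":0,"ay":0,"az":0,"fingers":-0.2},
    {"dx":-0.0243,"dy":0,"dz":0,"ax":0,"ay":0,"az":0,"fingers":-0.2},
    {"dx":-0.0243,"dy":0,"dz":0,"ax":0,"ay":0,"az":0,"fingers":-0.2},
    {"dx":-0.0243,"dy":0,"dz":0,"ax":0,"ay":0,"az":0,"fingers":-0.2},
    {"dx":0,"dy":0,"dz":0,"ax":0,"ay":-6.93,"az":0,"fingers":-0.2},
    {"dx":0,"dy":0,"dz":0,"ax":0,"ay":-6.93,"az":0,"fingers":-0.2},
    {"dx":0,"dy":0,"dz":0,"ax":0,"ay":-6.93,"az":0,"fingers":-0.2},
    {"dx":0,"dy":0,"dz":0,"ax":0,"ay":-6.93,"az":0,"fingers":-0.2},
    {"dx":0,"dy":0,"dz":0,"ax":0,"ay":-6.93,"az":0,"fingers":-0.2},
    {"dx":0,"dy":0,"dz":0,"ax":0,"ay":-6.93,"az":0,"fingers":-0.2},
    {"dx":0,"dy":0,"dz":0,"ax":0,"ay":-6.93,"az":0,"fingers":-0.2},
    {"dx":0,"dy":0,"dz":0,"ax":0,"ay":-6.93,"az":0,"fingers":-0.2},
    {"dx":0,"dy":0,"dz":0,"ax":0,"ay":-6.93,"az":0,"fingers":-0.2},
    {"dx":0,"dy":0,"dz":0,"ax":0,"ay":-6.93,"az":0,"fingers":-0.2},
    {"dx":0,"dy":0,"dz":0,"ax":0,"ay":-6.93,"az":0,"fingers":-0.2},
    {"dx":0,"dy":0,"dz":0,"ax":0,"ay":-6.93,"az":0,"fingers":-0.2},
    {"dx":0,"dy":0,"dz":0,"ax":0,"ay":-6.93,"az":0,"fingers":-0.2},
    {"dx":0,"dy":0,"dz":0,"ax":0,"ay":0,"az":0,"fingers":-0.2},
    {"dx":0,"dy":0,"dz":0,"ax":0,"ay":0,"az":0,"fingers":-0.2},
  ],
)

```text
clock: 24.23
tcp_pos: [566.3, 28.9, 148.8]
orientation: [-1.569, -0.064, 0.068]
wrist_force: [0.5, -0.2, -0.7]
grip_width: 36.8
```

```bash
python3 - <<'E'
from nd import *
go(568.3,28.7,34,5)
print(atz('top',277.3,196,40),atz('top',252+90/5.17,170+135/5.17,40))
E
```

```text
clk 24.23 tcp [566.3  28.9 148.8] jaw 4.79 tilt [-0.002  0.001 -1.   ] grip 36.8 F [ 0.5 -0.2 -0.7]
turn [-0.04 -0.21 -0.13] d(if turned first) [  2.  114.8  -0.3] d(now) [  2.2 114.7  -0.4]
[570.32289049  27.49452152  40.        ] [569.84095087  45.50020533  40.        ]
```

>>> play_rows(
  series=[
    {"dx":0.003,"dy":0.02,"dz":-0.001,"ax":0,"ay":-0.2,"az":0,"fingers":-0.2},
    {"dx":0,"dy":0.03,"dz":0,"ax":0,"ay":0,"az":0,"fingers":-0.2},
    {"dx":0,"dy":0.03,"dz":0,"ax":0,"ay":0,"az":0,"fingers":-0.2},
    {"dx":0,"dy":0.015,"dz":0,"ax":0,"ay":0,"az":0,"fingers":-0.2},
    {"dx":0,"dy":0.01,"dz":0,"ax":0,"ay":0,"az":0,"fingers":-0.2},
    {"dx":0,"dy":0.0095,"dz":0,"ax":0,"ay":0,"az":0,"fingers":-0.2},
    {"dx":0,"dy":0,"dz":0,"ax":0,"ay":0,"az":0,"fingers":-0.2},
    {"dx":0,"dy":0,"dz":0,"ax":0,"ay":0,"az":0,"fingers":-0.2},
    {"dx":0,"dy":0,"dz":0,"ax":0,"ay":0,"az":0,"fingers":-0.2},
  ],
)

```text
clock: 24.98
tcp_pos: [570.9, 28.5, 36.4]
orientation: [-1.57, -0.072, 0.07]
wrist_force: [-0.0, 0.2, 0.5]
grip_width: 36.4
```

Slightly high, so I go 2.5 mm lower and close.

>>> play_rows(
  series=[
    {"dx":-0.0008,"dy":0.0025,"dz":0,"ax":0,"ay":0,"az":0,"fingers":-0.2},
    {"dx":0,"dy":0,"dz":0,"ax":0,"ay":0,"az":0,"fingers":-0.2},
    {"dx":0,"dy":0,"dz":0,"ax":0,"ay":0,"az":0,"fingers":-0.4},
    {"dx":0,"dy":0,"dz":0,"ax":0,"ay":0,"az":0,"fingers":-1},
    {"dx":0,"dy":0,"dz":0,"ax":0,"ay":0,"az":0,"fingers":-1},
    {"dx":0,"dy":0,"dz":0,"ax":0,"ay":0,"az":0,"fingers":-1},
    {"dx":0,"dy":0,"dz":0,"ax":0,"ay":0,"az":0,"fingers":-1},
    {"dx":0,"dy":0,"dz":0,"ax":0,"ay":0,"az":0,"fingers":-1},
  ],
  squeeze=12,
)

```text
clock: 25.65
tcp_pos: [569.6, 28.2, 33.3]
orientation: [-1.57, -0.072, 0.071]
wrist_force: [0.6, 0.2, 3.6]
grip_width: 24.1
```

>>> play_rows(
  series=[
    {"dx":0,"dy":-0.01,"dz":0,"ax":0,"ay":0,"az":0,"fingers":-1},
    {"dx":0,"dy":-0.02,"dz":0,"ax":0,"ay":0,"az":0,"fingers":-1},
    {"dx":0,"dy":-0.03,"dz":0,"ax":0,"ay":0,"az":0,"fingers":-1},
    {"dx":0,"dy":-0.03,"dz":0,"ax":0,"ay":0,"az":0,"fingers":-1},
    {"dx":0,"dy":-0.02,"dz":0,"ax":0,"ay":0,"az":0,"fingers":-1},
    {"dx":0,"dy":0,"dz":0,"ax":0,"ay":0,"az":0,"fingers":-1},
    {"dx":0,"dy":0,"dz":0,"ax":0,"ay":0,"az":0,"fingers":-1},
  ],
)

```text
clock: 26.23
tcp_pos: [569.8, 28.1, 144.1]
orientation: [-1.57, -0.073, 0.069]
wrist_force: [0.2, 0.0, -1.7]
grip_width: 24.0
```

```bash
python3 - <<'E'
from nd import *
# red tray middle from rim corners, z=24
print((atz('top',337,250,24)+atz('top',394,294,24))/2)
go(402,-172,140,5)
p,_=cap('scene','s10'); t,_=cap('top','t10')
cv2.imwrite('pics/c9.png',np.vstack([cv2.resize(p[:,:,::-1][120:250,200:400],(460,300)),cv2.resize(t[:,:,::-1][165:310,200:420],(460,300))]))
E
```

```text
[ 401.49768248 -172.6919871    24.        ]
clk 26.23 tcp [569.8  28.1 144.1] jaw 5.19 tilt [ 0.002 -0.    -1.   ] grip 24.0 F [ 0.2  0.  -1.7]
turn [0.04 0.19 0.13] d(if turned first) [-184.6    4.1 -184.7] d(now) [-185.3    3.8 -184.1]
```

View pics/c9.png

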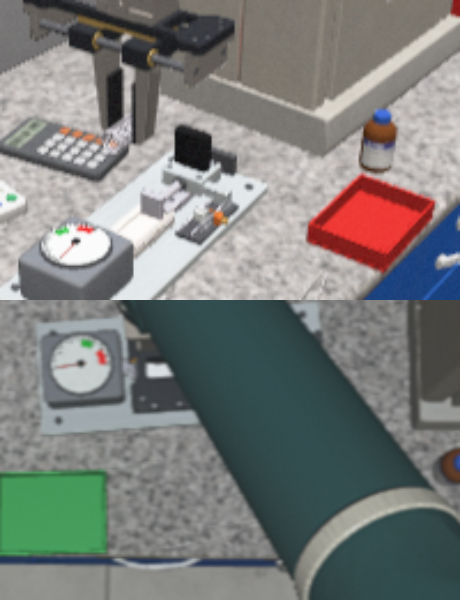

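>>> play_rows(
  series=[
    {"dx":-0.0206,"dy":0,"dz":-0.0205,"ax":0,"ay":0,"az":0,"fingers":-1},
    {"dx":-0.0206,"dy":0,"dz":-0.0205,"ax":0,"ay":0,"az":0,"fingers":-1},
    {"dx":-0.0206,"dy":0,"dz":-0.0205,"ax":0,"ay":0,"az":0,"fingers":-1},
    {"dx":-0.0206,"dy":0,"dz":-0.0205,"ax":0,"ay":0,"az":0,"fingers":-1},
    {"dx":-0.0206,"dy":0,"dz":-0.0205,"ax":0,"ay":0,"az":0,"fingers":-1},
    {"dx":-0.0206,"dy":0,"dz":-0.0205,"ax":0,"ay":0,"az":0,"fingers":-1},
    {"dx":-0.0206,"dy":0,"dz":-0.0205,"ax":0,"ay":0,"az":0,"fingers":-1},
    {"dx":-0.0206,"dy":0,"dz":-0.0205,"ax":0,"ay":0,"az":0,"fingers":-1},
    {"dx":-0.0206,"dy":0,"dz":-0.0205,"ax":0,"ay":0,"az":0,"fingers":-1},
    {"dx":0,"dy":0.03,"dz":0,"ax":0,"ay":0,"az":0,"fingers":-1},
    {"dx":0,"dy":0.03,"dz":0,"ax":0,"ay":0,"az":0,"fingers":-1},
    {"dx":0,"dy":0.03,"dz":0,"ax":0,"ay":0,"az":0,"fingers":-1},
    {"dx":0,"dy":0.01,"dz":0,"ax":0,"ay":0,"az":0,"fingers":-1},
    {"dx":0,"dy":0,"dz":0,"ax":0,"ay":0,"az":0,"fingers":-1},
    {"dx":0,"dy":0,"dz":0,"ax":0,"ay":0,"az":0,"fingers":-1},
    {"dx":0,"dy":0,"dz":0,"ax":0,"ay":0,"az":0,"fingers":-1},
  ],
)

```text
clock: 27.67
tcp_pos: [402.4, -172.1, 43.8]
orientation: [-1.57, -0.073, 0.071]
wrist_force: [-0.7, 0.2, -0.7]
grip_width: 24.0
```

```bash
python3 - <<'E'
from nd import *
go(401.5,-172,13,5)
cap('top','t11'); ang('t11',0)
# rider/mark if visible
p=np.load('pics/t11.npz')['p'].astype(int)
for v in range(209,215): print(v,' '.join('%3d'%x for x in p[v,300:324].sum(1)//3))
W,P,d=world('scene0'); m=(P[...,0].astype(int)-P[...,1]>90)&(abs(W[...,0]-402)<75)&(abs(W[...,1]+172)<90)&(W[...,2]<40)
q=W[m]; print('red tray scene',np.percentile(q,[1,99],axis=0).round())
E
```

```text
clk 27.67 tcp [ 402.4 -172.1   43.8] jaw 5.25 tilt [ 0.001 -0.    -1.   ] grip 24.0 F [-0.7  0.2 -0.7]
turn [0.03 0.25 0.07] d(if turned first) [-0.9 30.8  0.2] d(now) [-0.9 30.8  0.2]
t11 angle -0.104 score 23.2 bg -6.2 N~ -0.0
209 123 120 116 115 112 114 116 120 129 137 149 161 148 123 105 104  98  90  92  89  88  92  96 121
210 122 110 103  97  91  91  90 102 139 157 160 180 162 107  83  83  81  77  77  76  73  72  81 123
211  91  86  84  81  78  76  75  93 139 162 154 173 160  98  71  74  75  76  76  76  75  73  83 123
212  74  75  75  75  75  75  72  87 137 166 157 166 157  95  70  74  76  75  77  76  75  74  81 116
213  74  76  75  75  76  76  72  85 137 170 154 152 144  91  70  73  74  76  75  77  79  80  85 110
214  75  75  74  75  74  74  74  85 129 160 146 130 119  93  92 101 101  93  89  89  94  96  97 111
red tray scene [[ 353. -233.   -1.]
 [ 445. -110.   24.]]
```

>>> play_rows(
  series=[
    {"dx":0,"dy":0.012,"dz":0,"ax":0,"ay":0,"az":0,"fingers":-1},
    {"dx":0,"dy":0.012,"dz":0,"ax":0,"ay":0,"az":0,"fingers":-1},
    {"dx":0,"dy":0.007,"dz":0,"ax":0,"ay":0,"az":0,"fingers":-1},
    {"dx":0,"dy":0,"dz":0,"ax":0,"ay":0,"az":0,"fingers":-1},
    {"dx":0,"dy":0,"dz":0,"ax":0,"ay":0,"az":0,"fingers":-1},
  ],
)

```text
clock: 28.13
tcp_pos: [401.8, -172.3, 12.5]
orientation: [-1.57, -0.072, 0.071]
wrist_force: [0.7, -0.4, -0.1]
grip_width: 23.8
```

>>> play_rows(
  series=[
    {"dx":0,"dy":0.0015,"dz":0,"ax":0,"ay":0,"az":0,"fingers":-1},
    {"dx":0,"dy":0,"dz":0,"ax":0,"ay":0,"az":0,"fingers":-0.4},
    {"dx":0,"dy":0,"dz":0,"ax":0,"ay":0,"az":0,"fingers":-0.3},
    {"dx":0,"dy":0,"dz":0,"ax":0,"ay":0,"az":0,"fingers":-0.2},
    {"dx":0,"dy":0,"dz":0,"ax":0,"ay":0,"az":0,"fingers":-0.2},
    {"dx":0,"dy":-0.01,"dz":0,"ax":0,"ay":0,"az":0,"fingers":-0.2},
    {"dx":0,"dy":-0.03,"dz":0,"ax":0,"ay":0,"az":0,"fingers":-0.2},
    {"dx":0,"dy":-0.04,"dz":0,"ax":0,"ay":0,"az":0,"fingers":-0.2},
    {"dx":0,"dy":-0.04,"dz":0,"ax":0,"ay":0,"az":0,"fingers":-0.2},
    {"dx":0,"dy":-0.04,"dz":0,"ax":0,"ay":0,"az":0,"fingers":-0.2},
    {"dx":0,"dy":0,"dz":0,"ax":0,"ay":0,"az":0,"fingers":-0.2},
    {"dx":0,"dy":0,"dz":0,"ax":0,"ay":0,"az":0,"fingers":-0.2},
    {"dx":0,"dy":0,"dz":0,"ax":0,"ay":0,"az":0,"fingers":-0.2},
    {"dx":0,"dy":0,"dz":0,"ax":0,"ay":0,"az":0,"fingers":-0.2},
  ],
)

```text
clock: 29.3
tcp_pos: [400.3, -172.0, 169.5]
orientation: [-1.568, -0.07, 0.073]
wrist_force: [-0.3, -0.1, -0.7]
grip_width: 36.9
```

```bash
python3 - <<'E'
from nd import *
go(401.5,-172,170,5)
p,_=cap('scene','s12')
cv2.imwrite('pics/c10.png',cv2.resize(p[:,:,::-1][110:260,200:420],(770,525)))
E
```

```text
clk 29.3 tcp [ 400.3 -172.   169.5] jaw 5.2 tilt [-0.002  0.001 -1.   ] grip 36.9 F [-0.3 -0.1 -0.7]
turn [-0.07  0.2  -0.12] d(if turned first) [ 1.2 -0.5 -0.1] d(now) [ 1.2 -0.5 -0.1]
```

View pics/c10.png

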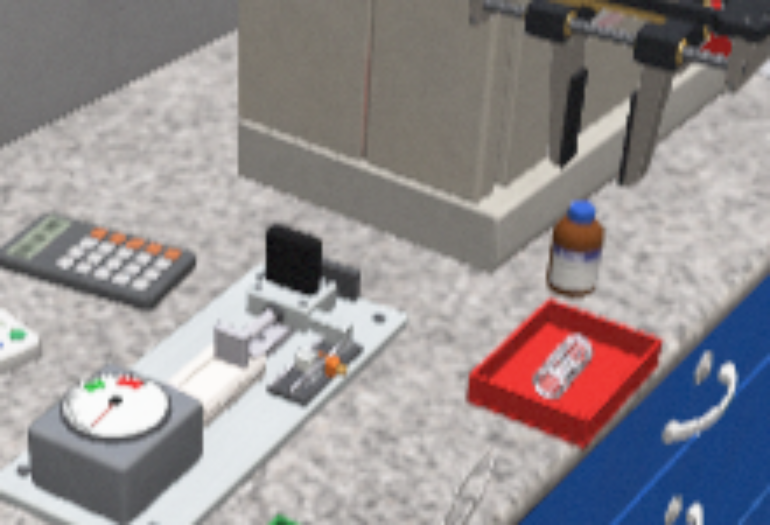

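The spring lies in the red tray at about (562,365). The slide is home, the needle is at zero, and the bottle and forceps look undisturbed. I hand it in.

```bash
python3 -c "
from cell import r
print(r.job_done())"
```

```text
the job is handed in; nothing more can be done
None
```

The spring tested as sagged and is now in the red tray. I handed the job in at about 29 s on the robot's clock.

- **Test:** I laid the spring in the bed and pushed the slide by its handle. The needle held at about 14.4 N for roughly 2.4 s. 14.4 N was the highest needle reading, with the wrist force at 15.5 to 16 N including about 1 N of slide friction. I then eased the slide back until it pressed on the home stop.
- **Verdict:** From the top camera, the rider's line stopped about 2.7 mm past the orange mark, towards the gauge. The spring also looked about 52 mm long instead of 56 mm, and the slide's contact point fits a shortened spring. The scene camera gave only +0.7 mm. It agrees on direction but depends strongly on the assumed heights, so I relied on the top view.
- **Last checks:** The final picture shows the spring lying in the red tray, the slide home and the gripper clear. The needle read zero, and the bottle and forceps looked unmoved. I did not re-check the petri dish in a later picture, but the arm never worked near it.
- **One failed step:** My first grasp of the spring was about 6 mm too high. I reopened, lowered and re-gripped, and that worked.

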